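Lock the rock specimen case and put its key away

ROBOT

A 6-joint arm with a two-finger parallel gripper is mounted at the origin on the work surface. World frame = base frame: x ahead of the robot, y to its left, z up, the work surface at z = 0. Lengths are in m, angles in rad, forces in N, time in s.
With the tool pointing down it reaches from about 0.3 to 0.875 m from the base axis. Payload 6.4 kg.
Tool frame: the origin (TCP) lies midway between the tips of the shut fingers; the grasp point (between the pads) lies 19 mm behind it; z points along the fingers, y is the direction in which the jaws open and shut (so a half turn about z gives the same grasp; the last joint's range is limited). The gripper opens to 85 mm and grips with 20 to 120 N. Pads are 22 mm wide; open, the fingers measure 114 mm over their backs; the gripper's body (76 mm by 85 mm) begins 54 mm behind the grasp point. The pads swing forward as they close: fully open they stand 13 mm farther back than shut.
Start: joints at [-1.413, 0.181, 1.607, -0, 1.354, -0.206], TCP at [0.205, -0.537, 0.231] pointing down, gripper open.
Joint ranges: [-2.99, 2.99], [-0.89, 2.07], [0.3, 2.58], [-1.14, 4.28], [0, 2.63], [-3.12, 3.12]. Speed limits (rad/s): [2.57, 2.57, 3.01, 3.14, 3.14, 3.14].

INTERFACE

Orientations are given as a unit quaternion [w, x, y, z].
In Python, from bench import ctrl, optics, ticket gives the robot as it stands. The module is installed in compiled form; this text tells all that it offers.
- The arm moves only by the tool step_arm, never from a script. Its argument "targets" is text: rows parted by semicolons, each of 6 numbers parted by spaces: the shift along the tool's x, y, z in mm, then the turn, a rotation vector about the tool's x, y, z in rad. In form: dx dy dz rx ry rz; .... A call has 1 to 8 rows; each row is the pose to reach, as a shift and turn from the pose commanded when the call began, along the tool's axes at that moment; what a row does not reach only later rows make up. A row lasts 1/8 s, in which the tool goes at most 62.5 mm and 10.7 degrees, less where a joint would pass 70% of its speed; a pose out of reach is approached as far as the arm can. A call with a gripper value outside its range is refused whole. "grip" is the opening in per cent of the stroke, from 0 (shut) to 100 (fully open), set as the call begins (left out, the last holds). The fingers move at their own pace and stop on an object; the grip force is fixed at half the most. Time passes only in rows, so rows that repeat a pose let the fingers close. It gives the time, the measured TCP pose, the force and the opening at its end, in the units of the state.
- ctrl.get_obs(): the state, without advancing time (a new reading comes with each control period).
- optics.camera(name): name is "scene" or "top"; returns a dict with "image" (480x640x3 uint8, red, green, blue), "mtx" (3x3 intrinsics, pixels), "xyz" and "orientation" of the camera in the world. Camera axes: x right, y up, looking along -z (the intrinsics and any distortion apply to the point x, -y, -z); pixel columns grow to the right and rows downward; lengths in m; the calibration is good to about 2 mm. A picture is of the moment at which its call begins. There is no depth.
- ticket.hand_in(): hands the job in, once; it reports no verdict.
The state is a dict: "time_s": time; "q": joint angles; "dq": joint speeds; "joint_efforts": joint torques, N m; "eef_pos": TCP position; "eef_rot": TCP orientation; "wrist_force": force on the tool from outside, world axes, zero at the start; "torque": the same for the moment, N m; "opening": opening from 0.0 (shut) to 1.0 (fully open).
Only numpy, scipy, OpenCV 4.12 (cv2) and the standard library are available. Lean on these libraries where they do the work, as an engineer would, in place of code of your own. Each camera call takes 0.05 s, during which the arm holds its last target.

TASK

The rock case is shut but not locked, and its key has been left part-turned in the lock on the lid. Turn the key clockwise until the bolt is fully thrown into the keeper, then turn it back to the red mark, the only position where it comes out, draw it out and put it in the tin. Do not force the key at any point, and leave the tin, the rocks and the tape roll standing where they are.

Things in the scene. Friction and masses are not known exactly. Their poses are not given: they have to be found in the camera images.
- case: Blue steel specimen case, 200 x 220 mm, fixed; flat grey lid 70 mm above the table. Origin: at table level, exactly below the lock's axis; z up. On the lid a steel lock housing, x -26 to 40 mm, y -35 to 35 mm, top 113 mm above the table. The bolt slides out of it towards the case's -y. A key-to-case force above 30 N bends the key.
- keyhole (a point): Centre of the lock's brass plug (36 mm across, turns with the key), on the lock's vertical axis, 115 mm above the table. Axes as the case's. Inside, a plate has a slot only towards +y: elsewhere the key's bit is caught after 3 to 5 mm of lift. Pull lightly; if caught, let down and correct the angle.
- red_mark (a point): Red mark on the housing's top, 27 mm from the lock's axis towards the case's +y: the key-out direction. The key comes out when the key's +x points to it, within about 0.1 rad (1 mm free on either side of the bit). There is no click or stop there; the plug can be turned past it.
- key_head (a point): Centre of the key's upright orange head, 140 mm above the table at the start. Head: 30 mm wide along the key's x, 8 mm thick along its y (pinch this from above), 26 mm high, lower edge 12 mm above the plug. Key axes: z up, +x the way its bit points. At the start it is turned 0.25 to 0.45 rad clockwise (from above) of the red mark.
- key_tip (a point): Lower end of the key, 70 mm below the head's centre; key axes. The key: 83 mm long, 45 g, round 7 mm shank, one-sided bit 14 mm from axis to end, 5 mm thick, 20 to 28 mm above the tip; about 1 mm of play in the lock. Pushing the bolt takes about 0.05 N m; a force of key on bolt above 18 N (about 0.16 N m) bends the key. It must rise 47 mm to clear the housing.
- bolt (a joint): Throw of the brass bolt: 0 m withdrawn (starts at 0 to 0.001), 0.006 fully thrown into the steel staple (keeper, top 106 mm above the table) at a stiff hard stop. It is pushed by the key's bit against 2 N of friction and stays where left. The key angle at the stop differs from lock to lock, 0.9 to 1.75 rad clockwise of the red mark, hidden: feel for it.
- tin: Open aluminium tin, 76 mm across its rim, 50 mm high, floor and wall about 3 mm thick, 0.3 kg, standing loose on the table to the left or right of the case. Origin at the centre of its underside.
- tape_roll: Roll of white paper tape, 68 mm across, 32 mm high, standing on the table on the side of the case away from the tin. To be left alone. Origin at the centre of its underside.
- red_rock: Reddish rock sample, about 42 mm across, 26 mm high, lying on the case's lid. To be left alone. Origin at the centre of its underside.
- dark_rock: Grey rock sample, about 68 mm across, 38 mm high, lying on the table to the left of the case. To be left alone. Origin at the centre of its underside.
Mind the look-alikes: they are no part of the job. What is shaped like the part that bears key_head but green is not meant.

How it is judged:
By the outcome, as a careful person would: the job done as asked, in the order asked, and still so for the second after the job is handed in, with the robot touching nothing.
It also fails if it takes over 72 s, if anything falls off the work surface, if the arm or the gripper's body presses on something with over 40 N, if the wrist force passes 120 N, or if a joint passes its speed limit or range.

## Working session

There is one attempt and no reset: what is moved stays moved. The work goes in short steps, Python scripts to look and compute and a tool call to move; the robot and the scene stay as the last step left them, time stands still between calls to the robot, and variables do not carry over. Pictures are saved under pics/ and viewed, and the job is handed in when it is done.

Besides the shell and the picture viewer there is one more tool, called as name(argument=value, ...), one argument or row to a line, values as JSON. step_arm: Moves the arm, as the interface text tells. Its arguments: {"type":"object","properties":{"targets":{"type":"string"},"grip":{"type":"number"}},"required":["targets"]}

```bash
mkdir -p pics; ls
cat > h.py <<'E'
import numpy as np,cv2
from scipy.spatial.transform import Rotation as R
from bench import ctrl,optics,ticket
def cam(n):
    c=optics.camera(n); return c
def rot(c):
    o=np.array(c["orientation"],float)
    return o if o.shape==(3,3) else R.from_quat(o[[1,2,3,0]]).as_matrix()
def ray(c,u,v):
    d=np.linalg.inv(c["mtx"])@np.array([u,v,1.]); d=rot(c)@np.array([d[0],-d[1],-d[2]])
    return np.array(c["xyz"],float),d/np.linalg.norm(d)
def onz(c,u,v,z):
    p,d=ray(c,u,v); return p+d*(z-p[2])/d[2]
def two(c1,a,c2,b):
    p,d=ray(c1,*a);q,e=ray(c2,*b)
    s=np.linalg.lstsq(np.c_[d,-e],q-p,rcond=None)[0]
    x,y=p+s[0]*d,q+s[1]*e
    return (x+y)/2,np.linalg.norm(x-y)
def proj(c,X):
    v=rot(c).T@(np.array(X,float)-np.array(c["xyz"])); w=c["mtx"]@np.array([v[0],-v[1],-v[2]]); return w[:2]/w[2]
def save(c,n): cv2.imwrite("pics/"+n,c["image"][:,:,::-1])
E
python3 - <<'E'
from h import *
for n in("scene","top"):
    c=cam(n);save(c,n+"0.png");print({k:v for k,v in c.items() if k!="image"})
print(ctrl.get_obs())
E
```

```text
pics
{'mtx': array([[592.00511446,   0.        , 330.34725311],
       [  0.        , 592.00511446, 242.66366249],
       [  0.        ,   0.        ,   1.        ]]), 'xyz': array([ 0.97979081, -0.6491857 ,  0.85412251]), 'orientation': array([0.86243466, 0.38706613, 0.13057559, 0.29889177])}
{'mtx': array([[469.57780007,   0.        , 316.36906221],
       [  0.        , 469.57780007, 246.06243978],
       [  0.        ,   0.        ,   1.        ]]), 'xyz': array([0.31962793, 0.0198832 , 1.04254464]), 'orientation': array([-0.6965112 , -0.0637534 ,  0.06354658,  0.71187744])}
{'time_s': 0.1, 'q': array([-1.41329414e+00,  1.81466385e-01,  1.60791156e+00, -1.17421180e-05,
        1.35379520e+00, -2.06321497e-01]), 'dq': array([-0.00093397, -0.0016958 , -0.00258845, -0.00175434, -0.00137316,
       -0.00027871]), 'joint_efforts': array([ 6.33067139e-04, -4.45875478e+01, -3.52238166e+01, -2.87628936e-04,
        4.14581504e-03,  3.15734792e-05]), 'eef_pos': array([ 0.20453551, -0.53685998,  0.23047273]), 'eef_rot': array([-7.90150962e-04,  9.83499082e-01,  1.80911388e-01,  1.35570703e-05]), 'wrist_force': array([ 0.30039985, -0.63084167,  0.14873047]), 'torque': array([-0.00355074, -0.00855139,  0.03680016]), 'opening': 0.9983001296805449}
```

View pics/scene0.png

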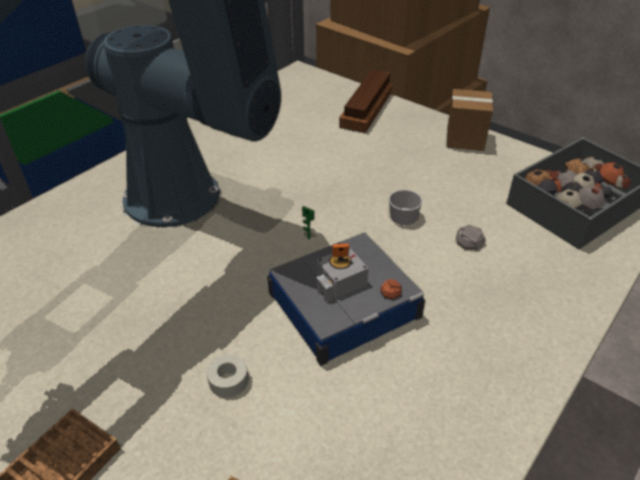

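View pics/top0.png

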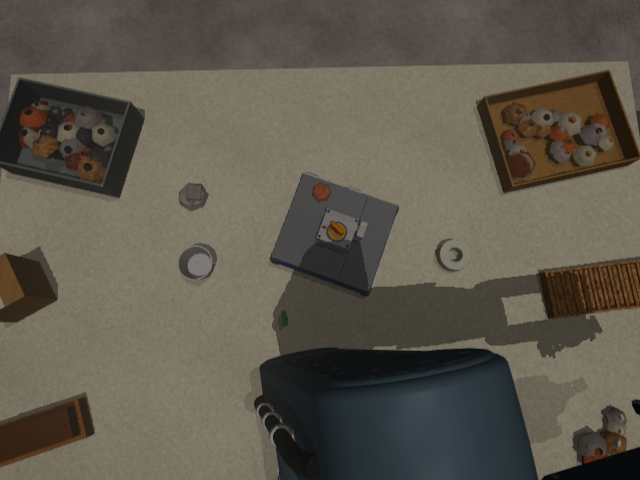

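Scene: the orange key head is at about (340,250), the green look-alike at (308,218), the tin at (405,207), the tape roll at (228,375). Top: the key is at about (337,231), the green one at (283,318), the tin at (197,262). The orange one on the lock fits the description. Next I'll enlarge it to confirm.

Run:
```python
from h import *
s=cam("scene");t=cam("top")
a=cv2.resize(s["image"][215:320,270:410],None,fx=5,fy=5,interpolation=cv2.INTER_CUBIC)[:,:,::-1][:525]
b=cv2.resize(t["image"][190:280,280:400],None,fx=6,fy=6,interpolation=cv2.INTER_CUBIC)[:,:,::-1]
cv2.imwrite("pics/sc1.png",a);cv2.imwrite("pics/tc1.png",b)
```

```text
(no output)
```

View pics/sc1.png

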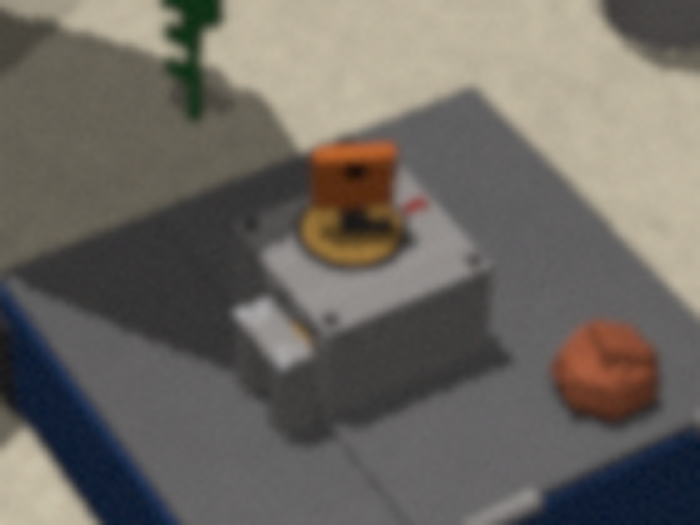

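View pics/tc1.png

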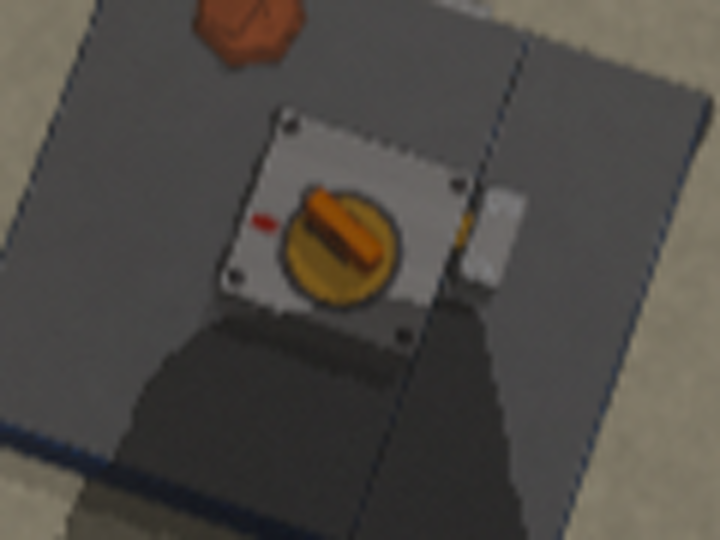

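```bash
cat > m.py <<'E'
from h import *
def big(m,box):
    k=np.zeros_like(m);x0,y0,x1,y1=box;k[y0:y1,x0:x1]=m[y0:y1,x0:x1]
    n,l,st,ce=cv2.connectedComponentsWithStats(k.astype(np.uint8))
    i=1+np.argmax(st[1:,4]);return (l==i),ce[i],st[i]
def hsv(c): return cv2.cvtColor(c["image"],cv2.COLOR_RGB2HSV).astype(int)
E
python3 - <<'E'
from m import *
s=cam("scene");t=cam("top")
for n,c,box in(("s",s,(320,235,365,275)),("t",t,(320,215,352,245))):
    h=hsv(c);H,S,V=h[...,0],h[...,1],h[...,2]
    x0,y0,x1,y1=box
    for nm,m in(("red",((H<4)|(H>172))&(S>110)),("orange",(H>=5)&(H<=14)&(S>170)&(V>110)),("brass",(H>15)&(H<30)&(S>100)),("both",(H>=4)&(H<30)&(S>100))):
        try:
            mm,ce,st=big(m,box);print(n,nm,ce,st)
        except Exception as e:print(n,nm,e)
    if n=="t":
        for y in range(216,246):print(y,' '.join("%3d/%3d/%3d"%tuple(h[y,x]) for x in range(320,352,2)) if y%3==0 else '')
E
```

```text
s red [352.5 255.5] [352 255   2   2   2]
s orange [340.13333333 245.64444444] [333 244  15   4  45]
s brass [339.49418605 261.77325581] [330 256  20  12 172]
s both [339.81094527 254.93283582] [330 243  20  25 402]
t red [323.55555556 226.88888889] [322 226   4   3   9]
t orange [336. 228.] [332 224   9   9   9]
t brass [336.26704545 232.61931818] [328 222  18  19 176]
t both [336.32472325 231.04797048] [328 221  18  20 271]
216 150/  4/ 71   0/  4/ 64  10/  8/ 94  15/ 10/106  10/ 14/107   6/ 12/106   8/ 10/104   8/ 10/103  12/ 12/103  15/ 10/103   8/ 10/104   8/ 10/104   8/ 10/102  12/ 12/104   8/ 10/107   0/  6/ 89
217 
218 
219   0/  7/ 73  15/ 21/ 48  12/ 12/105  12/ 12/105   8/ 10/105   8/ 10/106  10/ 14/107  12/ 12/106   6/ 12/108  10/ 14/107  12/ 12/106  12/ 12/106  12/ 12/104  15/ 10/104   8/ 10/104  12/ 12/105
220 
221 
222   0/  9/ 59   8/ 11/ 95  12/ 12/105  12/ 12/105   6/ 12/104  15/ 24/ 65  13/200/112  13/207/112  15/ 89/ 63  16/ 72/ 67   0/ 10/ 78  15/ 10/102  12/ 12/108  12/ 12/108   6/ 12/108   8/ 10/106
223 
224 
225   0/  5/ 55   3/ 59/104   4/ 59/104  18/ 12/104 
[... 688 characters left out ...]
5  11/185/ 62  15/202/ 77  20/190/110   0/ 12/ 64   6/ 12/109  10/  7/106
235 
236 
237   8/ 12/ 88   8/ 10/107  10/ 14/107  15/ 10/105   0/ 13/ 60  19/160/ 86  20/194/117  19/194/108  19/193/ 98  19/187/ 97  19/194/108  20/193/107   0/ 15/ 52  12/ 12/108  15/ 14/108  12/ 12/108
238 
239 
240  15/ 23/ 45  12/ 18/ 69  10/  8/ 90   8/  9/109  15/ 10/107   0/  8/ 97   0/ 15/ 51  18/117/ 48  19/156/ 75  19/140/ 62   0/ 18/ 42  10/ 15/ 50  20/ 12/ 63  20/ 12/ 64  20/ 11/ 68   8/ 11/ 92
241 
242 
243  20/ 20/ 39  23/ 25/ 41  15/ 26/ 40  20/ 19/ 40  23/ 25/ 41  20/ 18/ 42  20/ 14/ 54  20/ 13/ 59  15/ 16/ 65  10/ 12/ 65  15/ 16/ 65  15/ 16/ 65  23/ 16/ 63   0/  8/ 63  10/ 12/ 64  10/ 12/ 63
244 
245
```

Run:
```python
from m import *
t=cam("top");s=cam("scene");h=hsv(t);H,S,V=h[...,0],h[...,1],h[...,2]
# lid mask top
im=t["image"].astype(int)
for p in((300,200),(350,190),(390,225),(320,265),(345,270),(290,240),(385,270),(250,250),(310,295),(360,285)): print(p,im[p[1],p[0]],h[p[1],p[0]])
sat=(im.max(2)-im.min(2))
m=(im[...,0]-im[...,2]<9)
mm,ce,st=big(m,(250,160,420,310));print(ce,st)
k=cv2.morphologyEx(mm.astype(np.uint8),cv2.MORPH_OPEN,np.ones((7,7)))
c=max(cv2.findContours(k,0,2)[0],key=cv2.contourArea)
print(cv2.minAreaRect(c)); ap=cv2.approxPolyDP(cv2.convexHull(c),6,True)[:,0];print(ap)
v=t["image"][:,:,::-1].copy();cv2.drawContours(v,[c],-1,(0,0,255),1)
cv2.imwrite("pics/lid.png",cv2.resize(v[150:320,240:430],None,fx=4,fy=3.5))
for p in ap:print(onz(t,*p,.07))
```

```text
(300, 200) [72 72 70] [30  7 72]
(350, 190) [78 76 75] [10 10 78]
(390, 225) [74 74 74] [ 0  0 74]
(320, 265) [43 42 41] [15 12 43]
(345, 270) [43 42 42] [ 0  6 43]
(290, 240) [71 70 69] [15  7 71]
(385, 270) [123 117  99] [ 23  50 123]
(250, 250) [120 113  96] [ 21  51 120]
(310, 295) [70 66 57] [21 47 70]
(360, 285) [44 43 42] [15 12 44]
[334.64924169 235.3404324 ] [ 270  172  129  125 9297]
((335.0356140136719, 233.25393676757812), (105.68775939941406, 97.76900482177734), 20.323135375976562)
[[302 174]
 [396 205]
 [367 295]
 [271 260]]
[0.65617109 0.04592317 0.07      ]
[ 0.58235428 -0.15393945  0.07      ]
[ 0.39184492 -0.08409402  0.07      ]
[0.46929747 0.11387481 0.07      ]
```

View pics/lid.png

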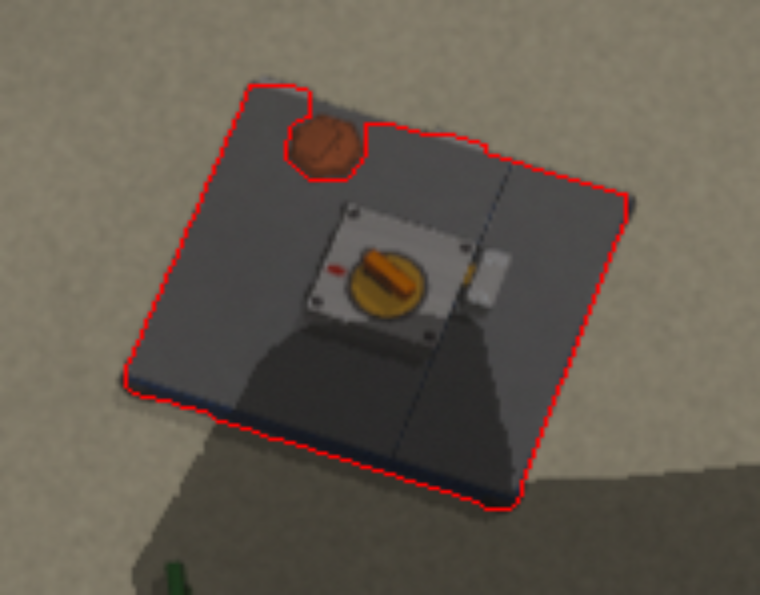

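Run:
```python
from m import *
t=cam("top");s=cam("scene");im=t["image"].astype(int)
mm,ce,st=big(im[...,0]-im[...,2]<9,(250,160,420,310))
L=[];Rr=[]
for y in range(185,252): L.append((np.where(mm[y])[0].min()-.5,y))
for y in range(212,285): Rr.append((np.where(mm[y])[0].max()+.5,y))
for pts in(L,Rr):
    w=np.array([onz(t,*p,.07)[:2] for p in pts],np.float32)
    vx,vy,x,y=cv2.fitLine(w,cv2.DIST_HUBER,0,.01,.01).ravel();print("yaw x",np.arctan2(vy/vx,1),x,y)
# lock features, subpixel on upsampled
g=cv2.resize(t["image"][205:260,300:375],None,fx=10,fy=10,interpolation=cv2.INTER_CUBIC)[:,:,::-1]
cv2.imwrite("pics/t10.png",g)
g=cv2.resize(s["image"][232:307,305:375],None,fx=8,fy=8,interpolation=cv2.INTER_CUBIC)[:,:,::-1]
cv2.imwrite("pics/s8.png",g)
```

```text
yaw x -0.36904818 0.5593721 0.08395963
yaw x -0.3693798 0.48995513 -0.124162145
```

View pics/t10.png

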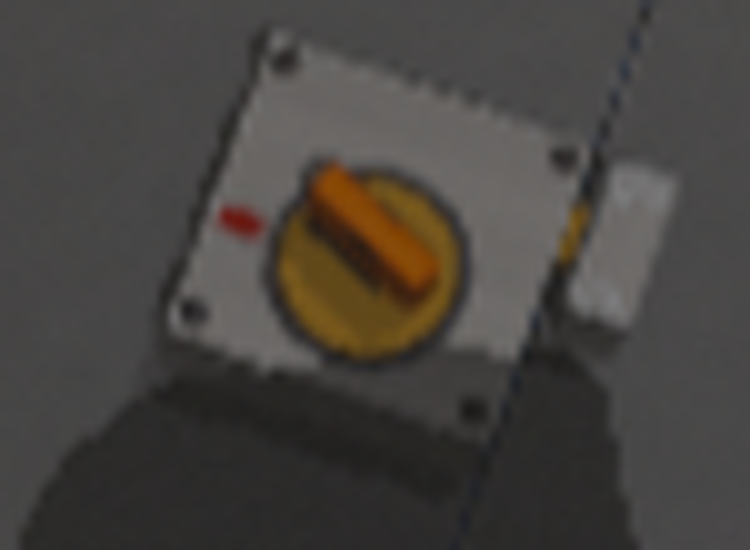

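View pics/s8.png

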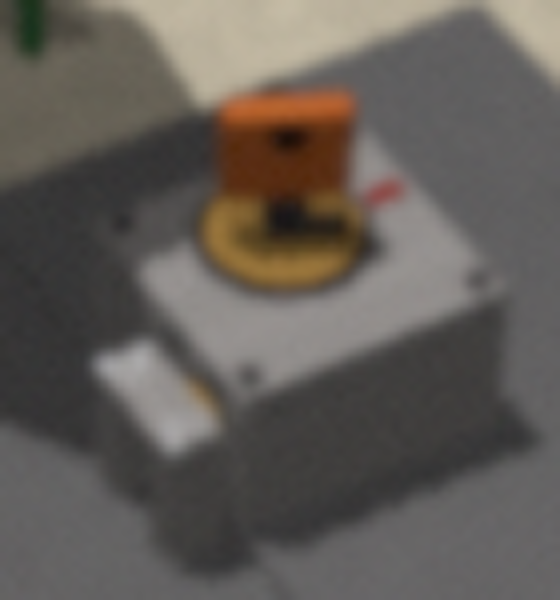

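Run:
```python
from m import *
t=cam("top");s=cam("scene")
T=lambda x,y:((x+.5)/10-.5+300,(y+.5)/10-.5+205)
Q=lambda x,y:((x+.5)/8-.5+305,(y+.5)/8-.5+232)
for n,a,b in(("plug",(368,265),(282,238)),("headtop",(374,225),(287,106)),("red",(241,222),(385,192)),("scr0",(285,58),(478,280)),("scr1",(563,157),(249,375)),("scr3",(192,311),None),("scr2",(473,410),(124,220))):
    z={"plug":.115,"headtop":.153}.get(n,.113)
    print(n,two(t,T(*a),s,Q(*b)) if b else "", onz(t,*T(*a),z), onz(s,*Q(*b),z) if b else "")
p1=onz(t,*T(325,180),.153);p2=onz(t,*T(425,275),.153);d=p1-p2;print("head dir",np.arctan2(d[1],d[0]),np.linalg.norm(d))
# scene head top edge along the ridge: left/right ends
p1=onz(s,*Q(220,112),.153);p2=onz(s,*Q(352,104),.153);d=p1-p2;print("head dir s",np.arctan2(d[1],d[0]),np.linalg.norm(d))
print("red dir",np.pi/2-.369)
```

```text
plug (array([ 0.51809608, -0.02326348,  0.11445913]), np.float64(0.001620656904967657)) [ 0.51858693 -0.02269196  0.115     ] [ 0.51791136 -0.02435677  0.115     ]
headtop (array([ 0.51775647, -0.02262291,  0.15397755]), np.float64(0.0009703294989509751)) [ 0.51833968 -0.0223431   0.153     ] [ 0.51680154 -0.02213394  0.153     ]
red (array([0.5276204 , 0.00243792, 0.11538297]), np.float64(0.0008926012368123617)) [0.528494   0.00269312 0.113     ] [0.52587888 0.00417911 0.113     ]
scr0 (array([ 0.5613339 , -0.00756672,  0.11537544]), np.float64(0.0015607483814191379)) [ 0.56255419 -0.00711769  0.113     ] [ 0.55949703 -0.00614245  0.113     ]
scr1 (array([ 0.53945118, -0.06331185,  0.11546695]), np.float64(0.0014240414130597787)) [ 0.54057021 -0.06305254  0.113     ] [ 0.53751203 -0.06190585  0.113     ]
scr3  [0.51030376 0.01303896 0.113     ] 
scr2 (array([ 0.48769979, -0.04309041,  0.1167954 ]), np.float64(0.0009213502833475373)) [ 0.48872919 -0.0430328   0.113     ] [ 0.48485928 -0.04032141  0.113     ]
head dir 0.7734442686472754 0.026955928942373624
head dir s -2.3801578589796937 0.029378193468090587
red dir 1.2017963267948966
```

```bash
cat >> m.py <<'E'
def rel(x,y,z,yaw):
    o=ctrl.get_obs();q=o["eef_rot"];r=R.from_quat(q[[1,2,3,0]])
    d=r.inv().apply(np.array([x,y,z])-o["eef_pos"])*1000
    # target: tool x at yaw, z down
    tr=R.from_matrix(np.array([[np.cos(yaw),np.sin(yaw),0],[np.sin(yaw),-np.cos(yaw),0],[0,0,-1]]))
    w=(r.inv()*tr).as_rotvec()
    print("rel mm",d.round(1),"rot",w.round(4),"t",o["time_s"],"pos",o["eef_pos"].round(4),"F",o["wrist_force"].round(2),"T",o["torque"].round(3),"open",round(o["opening"],3))
def st():
    o=ctrl.get_obs();q=o["eef_rot"];m=R.from_quat(q[[1,2,3,0]]).as_matrix()
    print("t",o["time_s"],"pos",o["eef_pos"].round(4),"yaw",np.arctan2(m[1,0],m[0,0]).round(4),"F",o["wrist_force"].round(2),"T",o["torque"].round(3),"open",round(o["opening"],3),"q",o["q"].round(3))
E
python3 - <<'E'
from m import *
t=cam("top");s=cam("scene")
cv2.imwrite("pics/tin_t.png",cv2.resize(t["image"][225:300,160:240],None,fx=7,fy=7,interpolation=cv2.INTER_CUBIC)[:,:,::-1])
cv2.imwrite("pics/tin_s.png",cv2.resize(s["image"][175:240,370:450],None,fx=7,fy=7,interpolation=cv2.INTER_CUBIC)[:,:,::-1])
rel(.518,-.023,.231,.77)
E
```

```text
rel mm [ 4.759e+02 -3.692e+02  3.000e-01] rot [ 0.      0.     -0.4062] t 0.7 pos [ 0.2046 -0.5374  0.2313] F [ 0.02 -0.34  0.04] T [ 0.012 -0.015  0.067] open 0.997
```

View pics/tin_t.png

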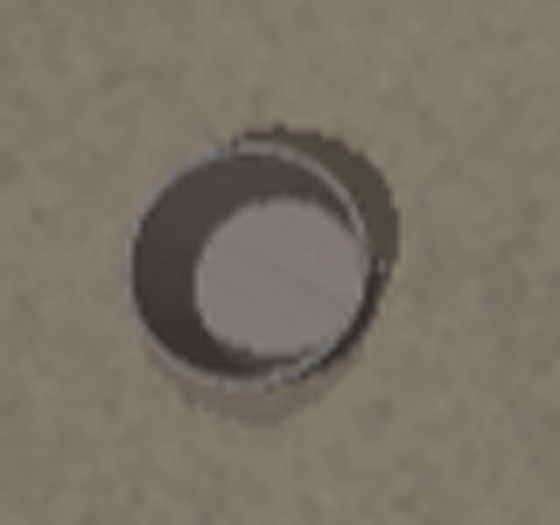

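View pics/tin_s.png

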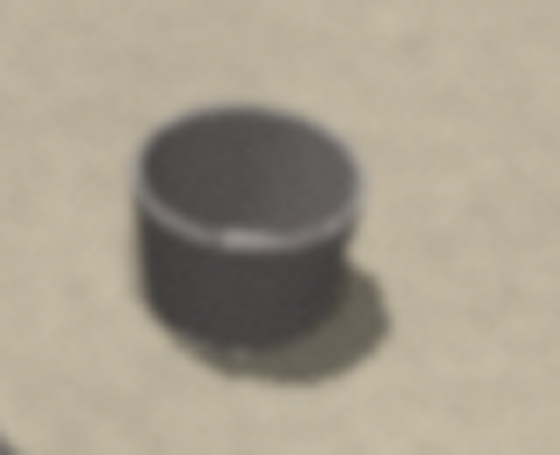

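step_arm(
  targets="475 -369 0 0 0 -0.41;475 -369 0 0 0 -0.41;475 -369 0 0 0 -0.41;475 -369 0 0 0 -0.41;475 -369 0 0 0 -0.41;475 -369 0 0 0 -0.41;475 -369 0 0 0 -0.41;475 -369 0 0 0 -0.41",
  grip=100,
)

```text
time_s: 1.7
eef_pos: [0.4654, -0.1084, 0.2318]
eef_rot: [0.001, 0.926, 0.377, 0.0]
wrist_force: [0.5, -0.9, -0.5]
opening: 1.0
```

Both tin views are clear: the rim ellipse centre is at about (247,264) in the top crop and (249,174) in the scene crop.

Run:
```python
from m import *
t=cam("top");s=cam("scene")
T=((247+.5)/7-.5+160,(264+.5)/7-.5+225);S=((249+.5)/7-.5+370,(174+.5)/7-.5+175)
print("tin",two(t,T,s,S),onz(t,*T,.05),onz(s,*S,.05))
rel(.518,-.023,.20,.77)
```

```text
tin (array([0.47075121, 0.27810983, 0.05119131]), np.float64(0.0002024549321764503)) [0.47101023 0.27849176 0.05      ] [0.46994049 0.27938904 0.05      ]
rel mm [ 94.1 -21.9  31.8] rot [-0.0001 -0.0022  0.0112] t 1.8 pos [ 0.4665 -0.1049  0.2316] F [-0.36 -0.99  1.23] T [-0.098  0.013 -0.014] open 1.001
```

step_arm(
  targets="47 -11 16 0 0 0;94 -22 31 0 0 0;94 -22 31 0 0 0;94 -22 31 0 0 0",
)

```text
time_s: 2.3
eef_pos: [0.5161, -0.0294, 0.2003]
eef_rot: [0.0, 0.926, 0.377, -0.0]
wrist_force: [0.2, -0.1, 1.2]
opening: 0.998
```

Run:
```python
from m import *
t=cam("top");s=cam("scene");st()
cv2.imwrite("pics/s2.png",cv2.resize(s["image"][170:320,260:420],None,fx=5,fy=4,interpolation=cv2.INTER_CUBIC)[:,:,::-1])
st();rel(.518,-.023,.126,.77)
```

```text
t 2.4 pos [ 0.5163 -0.03    0.2008] yaw 0.7724 F [-0.23  0.    0.2 ] T [-0.013 -0.025 -0.001] open 1.0 q [-0.288  0.081  1.783 -0.     1.277  0.511]
t 2.4 pos [ 0.5163 -0.03    0.2008] yaw 0.7724 F [-0.23  0.    0.2 ] T [-0.013 -0.025 -0.001] open 1.0 q [-0.288  0.081  1.783 -0.     1.277  0.511]
rel mm [ 6.1 -3.9 74.8] rot [ 0.0009 -0.0001  0.0024] t 2.4 pos [ 0.5163 -0.03    0.2008] F [-0.23  0.    0.2 ] T [-0.013 -0.025 -0.001] open 1.0
```

View pics/s2.png

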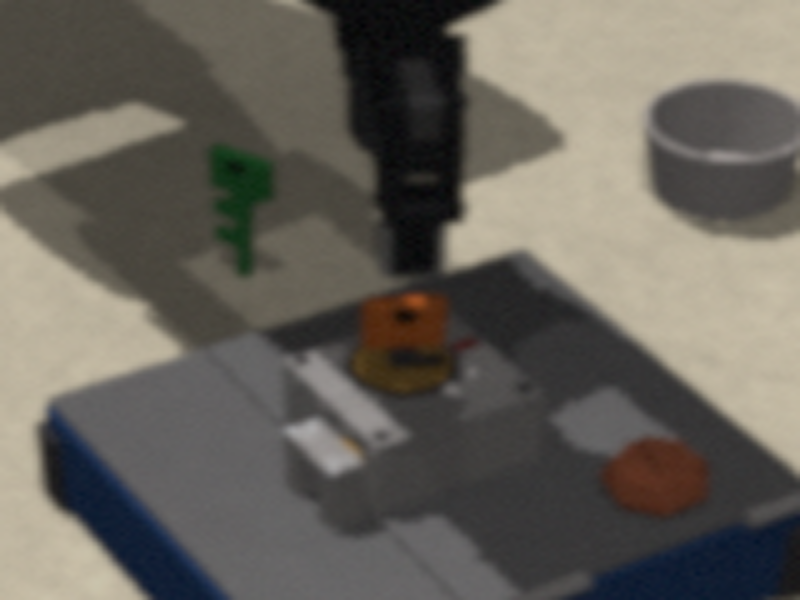

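step_arm(
  targets="6 -4 10 0 0 0;6 -4 35 0 0 0;6 -4 60 0 0 0;6 -4 75 0 0 0;6 -4 75 0 0 0;6 -4 75 0 0 0",
  grip=40,
)

```text
time_s: 3.15
eef_pos: [0.5185, -0.022, 0.1261]
eef_rot: [0.0, 0.926, 0.377, 0.001]
wrist_force: [0.3, 0.9, -0.7]
opening: 0.398
```

step_arm(
  targets="0 0 0 0 0 0;0 0 0 0 0 0;0 0 0 0 0 0;0 0 0 0 0 0",
  grip=18,
)

```text
time_s: 3.65
eef_pos: [0.5179, -0.0217, 0.1254]
eef_rot: [0.0, 0.926, 0.377, 0.0]
wrist_force: [-0.5, -0.3, 0.5]
opening: 0.181
```

Run:
```python
from m import *
t=cam("top");s=cam("scene");st()
cv2.imwrite("pics/s3.png",cv2.resize(s["image"][200:300,280:400],None,fx=6,fy=6,interpolation=cv2.INTER_CUBIC)[:,:,::-1])
cv2.imwrite("pics/t3.png",cv2.resize(t["image"][180:280,280:400],None,fx=6,fy=6,interpolation=cv2.INTER_CUBIC)[:,:,::-1])
```

```text
t 3.75 pos [ 0.5178 -0.0217  0.1253] yaw 0.7738 F [-0.02 -0.29  0.58] T [0.014 0.019 0.009] open 0.18 q [-0.271  0.18   1.84   0.     1.122  0.526]
```

View pics/s3.png

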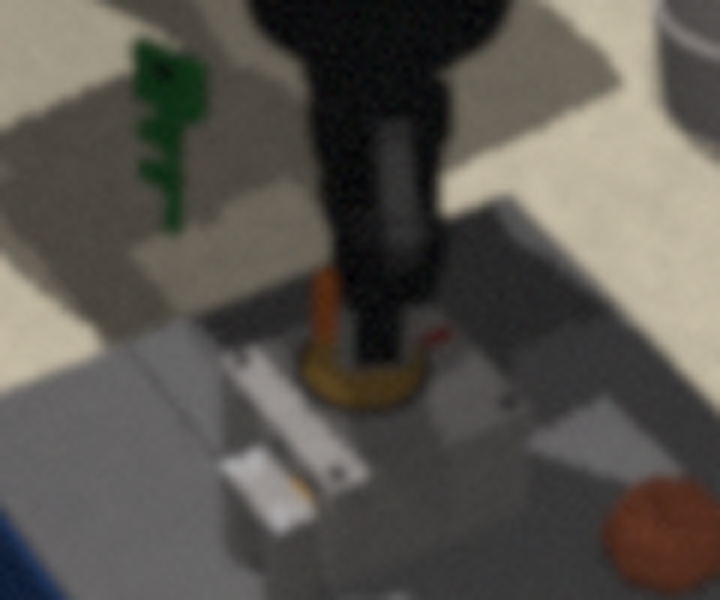

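View pics/t3.png

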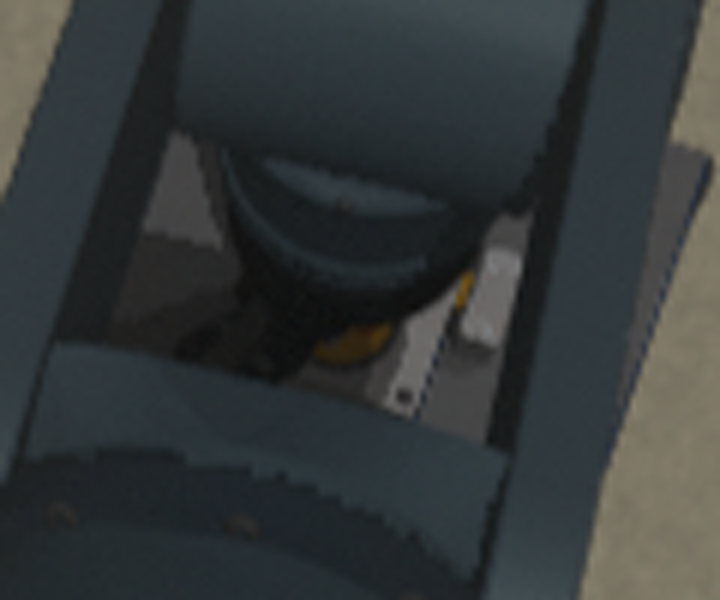

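Run:
```python
from m import *
s=cam("scene");o=ctrl.get_obs();p=o["eef_pos"];kx=np.array([.716,.698,0]);ty=np.array([.698,-.716,0])
for off in(7.6,12,16,20):
  print(off,[proj(s,p+ty*off/1e3+kx*a/1e3).round(1) for a in(-11,0,11)])
for ax in((.518,-.023),(.5178,-.0217)):
  print([proj(s,np.array([*ax,z])+kx*e/1e3+ty*f/1e3).round(1) for z in(.127,.153) for e in(-15,15) for f in(-4,4)])
print("obs finger L/R",358/6+279.6,403/6+279.6,"tip v",365/6+199.6,"head left",311/6+279.6,"top v",268/6+199.6)
```

```text
7.6 [array([335.2, 259.7]), array([341.3, 259.3]), array([347.4, 258.8])]
12 [array([335.5, 261.4]), array([341.6, 260.9]), array([347.7, 260.5])]
16 [array([335.7, 262.9]), array([341.9, 262.5]), array([348., 262.])]
20 [array([336. , 264.5]), array([342.1, 264. ]), array([348.3, 263.6])]
[array([331.9, 255.2]), array([332.4, 258.2]), array([348.4, 254. ]), array([349., 257.]), array([332. , 244.4]), array([332.5, 247.4]), array([348.8, 243.3]), array([349.4, 246.3])]
[array([332.2, 254.7]), array([332.7, 257.8]), array([348.7, 253.6]), array([349.3, 256.6]), array([332.4, 244. ]), array([332.9, 247. ]), array([349.1, 242.8]), array([349.7, 245.9])]
obs finger L/R 339.2666666666667 346.7666666666667 tip v 260.43333333333334 head left 331.43333333333334 top v 244.26666666666665
```

step_arm(
  targets="0 0 0 0 0 0;0 0 0 0 0 0",
  grip=15,
)

```text
time_s: 4.05
eef_pos: [0.5178, -0.0217, 0.1253]
eef_rot: [-0.0, 0.926, 0.377, -0.0]
wrist_force: [0.1, 0.3, -0.3]
opening: 0.154
```

step_arm(
  targets="0 0 0 0 0 0;0 0 0 0 0 0",
  grip=13,
)

```text
time_s: 4.3
eef_pos: [0.5178, -0.0217, 0.1253]
eef_rot: [-0.0, 0.926, 0.377, -0.0]
wrist_force: [-0.3, 0.6, 0.2]
opening: 0.128
```

step_arm(
  targets="0 0 0 0 0 0;0 0 0 0 0 0",
  grip=11.5,
)

```text
time_s: 4.55
eef_pos: [0.5179, -0.0217, 0.1253]
eef_rot: [0.0, 0.926, 0.377, 0.0]
wrist_force: [-0.1, 0.2, 0.7]
opening: 0.121
```

step_arm(
  targets="0 0 0 0 0 0;0 0 0 0 0 0",
  grip=10.5,
)

```text
time_s: 4.8
eef_pos: [0.5179, -0.0217, 0.1253]
eef_rot: [0.0, 0.926, 0.377, 0.0]
wrist_force: [-0.6, -0.1, 0.6]
opening: 0.108
```

Run:
```python
from m import *
st()
```

```text
t 4.8 pos [ 0.5179 -0.0217  0.1253] yaw 0.7738 F [-0.63 -0.1   0.57] T [-0.008  0.017  0.006] open 0.108 q [-0.271  0.18   1.84  -0.     1.122  0.526]
```

step_arm(
  targets="0 0 0 0 0 0;0 0 0 0 0 0",
  grip=9.5,
)

```text
time_s: 5.05
eef_pos: [0.5179, -0.0217, 0.1253]
eef_rot: [-0.0, 0.926, 0.377, 0.0]
wrist_force: [0.2, -0.5, 0.7]
opening: 0.095
```

step_arm(
  targets="0 0 0 0 0 0;0 0 0 0 0 0;0 0 0 0 0 0",
  grip=5,
)

```text
time_s: 5.42
eef_pos: [0.5178, -0.0217, 0.1253]
eef_rot: [0.0, 0.926, 0.377, -0.0]
wrist_force: [-0.4, -0.2, -0.0]
opening: 0.079
```

Run:
```python
from m import *
st()
```

```text
t 5.425 pos [ 0.5178 -0.0217  0.1253] yaw 0.7738 F [-0.43 -0.16 -0.02] T [ 0.008 -0.019 -0.041] open 0.079 q [-0.271  0.18   1.84  -0.     1.122  0.526]
```

step_arm(
  targets="0 0 0 0 0 0.05;0 0 0 0 0 0.1;0 0 0 0 0 0.1",
)

```text
time_s: 5.8
eef_pos: [0.5179, -0.0219, 0.1253]
eef_rot: [0.0, 0.944, 0.331, -0.0]
wrist_force: [0.9, -0.7, -0.1]
opening: 0.081
```

```bash
cat >> m.py <<'E'
def fs(n=3):
    F=[];T=[]
    for i in range(n):
        c=optics.camera("scene");o=ctrl.get_obs();F.append(o["wrist_force"]);T.append(o["torque"])
    m=R.from_quat(o["eef_rot"][[1,2,3,0]]).as_matrix()
    print("t",o["time_s"],"pos",o["eef_pos"].round(4),"yaw",np.arctan2(m[1,0],m[0,0]).round(4),"F",np.mean(F,0).round(2),"T",np.mean(T,0).round(3),"open",round(o["opening"],3))
    return c
E
python3 - <<'E'
from m import *
s=fs()
cv2.imwrite("pics/s4.png",cv2.resize(s["image"][200:300,280:400],None,fx=6,fy=6,interpolation=cv2.INTER_CUBIC)[:,:,::-1])
E
```

```text
t 5.95 pos [ 0.5179 -0.0218  0.1253] yaw 0.6746 F [ 0.05 -1.45 -0.8 ] T [-0.209 -0.068 -0.014] open 0.082
```

View pics/s4.png

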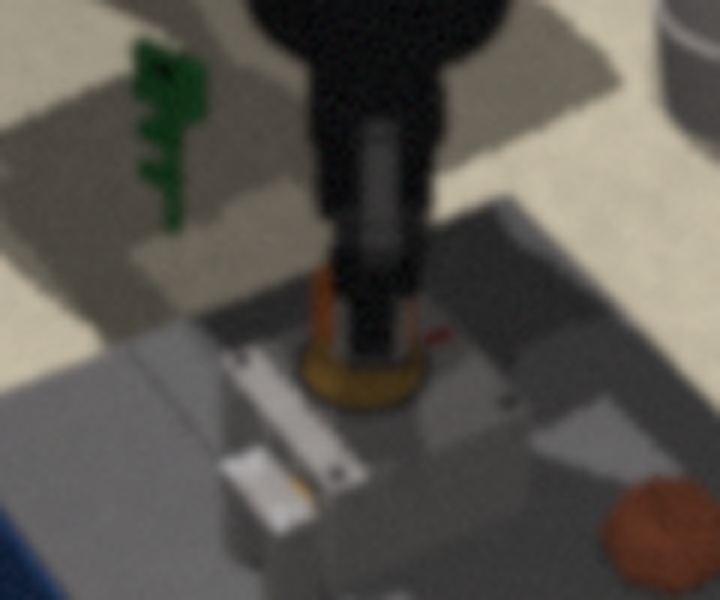

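step_arm(
  targets="-0.4 0.5 0 0 0 0.05;-0.4 0.5 0 0 0 0.1;-0.4 0.5 0 0 0 0.1",
)

```text
time_s: 6.32
eef_pos: [0.5179, -0.0221, 0.1253]
eef_rot: [-0.0, 0.959, 0.283, 0.0]
wrist_force: [0.4, 1.1, -0.8]
opening: 0.083
```

```bash
python3 -c "
from m import *
fs()"
```

```text
t 6.475 pos [ 0.5179 -0.0222  0.1253] yaw 0.5748 F [ 1.34  1.14 -0.73] T [ 0.205 -0.161 -0.011] open 0.084
```

step_arm(
  targets="0.3 0 0 0 0 0.04;0.3 0 0 0 0 0.08;0.3 0 0 0 0 0.1;0.3 0 0 0 0 0.1",
)

```text
time_s: 6.98
eef_pos: [0.518, -0.0222, 0.1253]
eef_rot: [-0.0, 0.972, 0.235, -0.0]
wrist_force: [-0.3, 0.4, -0.8]
opening: 0.084
```

```bash
python3 -c "
from m import *
fs()"
```

```text
t 7.125 pos [ 0.518  -0.0222  0.1253] yaw 0.4744 F [ 0.04 -0.04 -0.56] T [ 0.072  0.047 -0.003] open 0.079
```

step_arm(
  targets="0 0 0 0 0 0.03;0 0 0 0 0 0.06;0 0 0 0 0 0.08;0 0 0 0 0 0.08",
)

```text
time_s: 7.62
eef_pos: [0.5181, -0.0222, 0.1253]
eef_rot: [-0.0, 0.981, 0.196, -0.0]
wrist_force: [-0.1, 1.0, -0.2]
opening: 0.084
```

Run:
```python
from m import *
s=fs()
cv2.imwrite("pics/s5.png",cv2.resize(s["image"][200:300,280:400],None,fx=6,fy=6,interpolation=cv2.INTER_CUBIC)[:,:,::-1])
```

```text
t 7.775 pos [ 0.5181 -0.0222  0.1253] yaw 0.394 F [-0.46 -0.21 -0.59] T [0.012 0.033 0.007] open 0.077
```

View pics/s5.png

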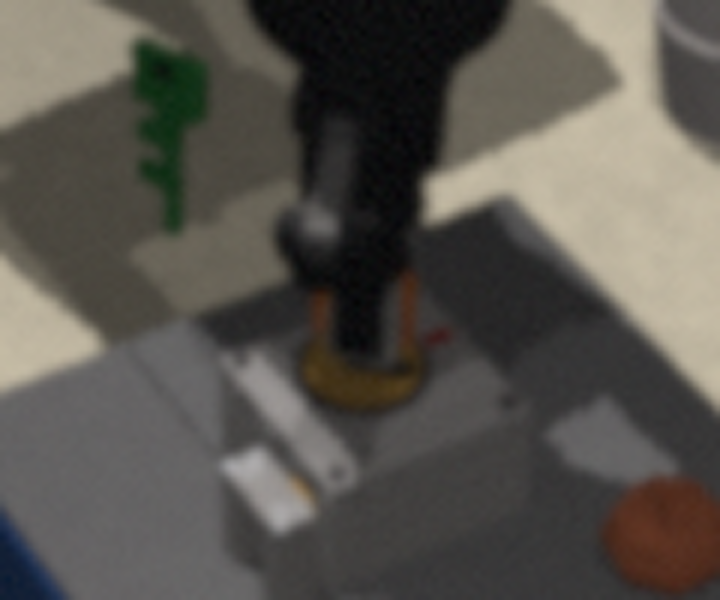

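step_arm(
  targets="0 0 0 0 0 0.02;0 0 0 0 0 0.04;0 0 0 0 0 0.04",
)

```text
time_s: 8.15
eef_pos: [0.518, -0.0222, 0.1253]
eef_rot: [0.0, 0.984, 0.176, -0.0]
wrist_force: [0.1, -0.5, 0.0]
opening: 0.077
```

```bash
python3 -c "
from m import *
fs()"
```

```text
t 8.3 pos [ 0.5181 -0.0223  0.1253] yaw 0.3539 F [-0.1  -0.5  -0.76] T [0.    0.13  0.063] open 0.08
```

step_arm(
  targets="0 0 0 0 0 0.02;0 0 0 0 0 0.04;0 0 0 0 0 0.04",
)

```text
time_s: 8.68
eef_pos: [0.5181, -0.0223, 0.1253]
eef_rot: [0.0, 0.988, 0.156, -0.0]
wrist_force: [-2.1, -0.5, -0.0]
opening: 0.079
```

```bash
python3 -c "
from m import *
fs()"
```

```text
t 8.825 pos [ 0.518  -0.0223  0.1253] yaw 0.3139 F [-1.05 -1.01 -0.53] T [-0.151  0.179  0.042] open 0.083
```

step_arm(
  targets="0 0 0 0 0 0.02;0 0 0 0 0 0.04;0 0 0 0 0 0.06;0 0 0 0 0 0.06",
)

```text
time_s: 9.32
eef_pos: [0.5181, -0.0223, 0.1253]
eef_rot: [0.0, 0.992, 0.126, -0.0]
wrist_force: [-0.9, -1.9, -0.8]
opening: 0.078
```

```bash
python3 -c "
from m import *
fs()"
```

```text
t 9.475 pos [ 0.5181 -0.0223  0.1253] yaw 0.2539 F [-0.55 -1.9  -0.05] T [-0.32   0.237  0.063] open 0.083
```

step_arm(
  targets="0 0 0 0 0 0.02;0 0 0 0 0 0.04;0 0 0 0 0 0.05;0 0 0 0 0 0.05",
)

```text
time_s: 9.98
eef_pos: [0.5181, -0.0223, 0.1253]
eef_rot: [0.0, 0.995, 0.102, -0.0]
wrist_force: [-1.6, -3.1, -0.4]
opening: 0.077
```

```bash
python3 -c "
from m import *
fs()"
```

```text
t 10.125 pos [ 0.5181 -0.0223  0.1253] yaw 0.2038 F [-0.91 -2.78 -0.37] T [-0.499  0.223  0.05 ] open 0.084
```

step_arm(
  targets="-0.2 0.4 0 0 0 0.02;-0.2 0.4 0 0 0 0.04;-0.2 0.4 0 0 0 0.05;-0.2 0.4 0 0 0 0.05",
)

```text
time_s: 10.62
eef_pos: [0.5181, -0.0225, 0.1253]
eef_rot: [-0.0, 0.997, 0.077, 0.0]
wrist_force: [-1.3, -0.4, -1.1]
opening: 0.078
```

```bash
python3 -c "
from m import *
fs()"
```

```text
t 10.775 pos [ 0.518  -0.0225  0.1253] yaw 0.1539 F [-0.14 -0.8  -1.32] T [-0.106  0.006  0.061] open 0.086
```

step_arm(
  targets="0 0 0 0 0 0.02;0 0 0 0 0 0.04;0 0 0 0 0 0.05;0 0 0 0 0 0.05",
)

```text
time_s: 11.28
eef_pos: [0.518, -0.0226, 0.1253]
eef_rot: [-0.0, 0.999, 0.052, 0.0]
wrist_force: [0.8, -0.9, -1.7]
opening: 0.081
```

```bash
python3 -c "
from m import *
fs()"
```

```text
t 11.425 pos [ 0.5181 -0.0226  0.1253] yaw 0.1039 F [ 0.24 -1.09 -1.13] T [-0.043 -0.06   0.048] open 0.075
```

step_arm(
  targets="0 0 0 0 0 0.02;0 0 0 0 0 0.04;0 0 0 0 0 0.04",
)

```text
time_s: 11.8
eef_pos: [0.518, -0.0227, 0.1253]
eef_rot: [0.0, 0.999, 0.032, 0.0]
wrist_force: [0.0, -0.8, -2.4]
opening: 0.085
```

```bash
python3 -c "
from m import *
fs()"
```

```text
t 11.95 pos [ 0.518  -0.0227  0.1253] yaw 0.0639 F [ 0.84 -0.79 -1.55] T [-0.166 -0.152  0.047] open 0.079
```

step_arm(
  targets="0 0 0 0 0 0.02;0 0 0 0 0 0.03;0 0 0 0 0 0.03",
)

```text
time_s: 12.32
eef_pos: [0.518, -0.0227, 0.1253]
eef_rot: [0.0, 1.0, 0.017, 0.0]
wrist_force: [0.4, -1.3, -1.8]
opening: 0.08
```

```bash
python3 -c "
from m import *
fs()"
```

```text
t 12.475 pos [ 0.518  -0.0227  0.1253] yaw 0.0338 F [ 0.52 -0.96 -1.43] T [-0.197 -0.202  0.041] open 0.082
```

step_arm(
  targets="0 0 0 0 0 0.01;0 0 0 0 0 0.02;0 0 0 0 0 0.02",
)

```text
time_s: 12.85
eef_pos: [0.518, -0.0227, 0.1253]
eef_rot: [0.0, 1.0, 0.007, 0.0]
wrist_force: [1.5, -2.2, -2.0]
opening: 0.084
```

```bash
python3 -c "
from m import *
fs()"
```

```text
t 13.0 pos [ 0.518  -0.0227  0.1253] yaw 0.0138 F [ 1.65 -1.68 -1.74] T [-0.309 -0.213  0.027] open 0.083
```

step_arm(
  targets="0.3 0.3 0 0 0 0.01;0.3 0.3 0 0 0 0.02;0.3 0.3 0 0 0 0.02",
)

```text
time_s: 13.38
eef_pos: [0.5181, -0.0228, 0.1253]
eef_rot: [-0.0, 1.0, -0.003, -0.0]
wrist_force: [0.7, -1.0, -0.2]
opening: 0.084
```

```bash
python3 -c "
from m import *
fs()"
```

```text
t 13.525 pos [ 0.5181 -0.0228  0.1253] yaw -0.0061 F [-0.39 -0.85  0.27] T [-0.069  0.081  0.043] open 0.077
```

step_arm(
  targets="0 0 0 0 0 0.01;0 0 0 0 0 0.02;0 0 0 0 0 0.02",
)

```text
time_s: 13.9
eef_pos: [0.5182, -0.0228, 0.1253]
eef_rot: [-0.0, 1.0, -0.013, -0.0]
wrist_force: [-0.7, -0.4, 1.1]
opening: 0.086
```

```bash
python3 -c "
from m import *
fs()"
```

```text
t 14.05 pos [ 0.5182 -0.0229  0.1253] yaw -0.0262 F [-1.12 -0.49  1.  ] T [-0.009  0.203  0.043] open 0.082
```

step_arm(
  targets="0 0 0 0 0 0.01;0 0 0 0 0 0.02;0 0 0 0 0 0.02",
)

```text
time_s: 14.42
eef_pos: [0.5182, -0.0229, 0.1253]
eef_rot: [-0.0, 1.0, -0.023, -0.0]
wrist_force: [-1.4, 0.2, 0.6]
opening: 0.082
```

```bash
python3 -c "
from m import *
fs()"
```

```text
t 14.575 pos [ 0.5182 -0.0229  0.1253] yaw -0.0462 F [-1.34  0.47  0.91] T [0.018 0.309 0.043] open 0.079
```

step_arm(
  targets="-0.15 0 0 0 0 0.01;-0.15 0 0 0 0 0.02;-0.15 0 0 0 0 0.025",
)

```text
time_s: 14.95
eef_pos: [0.5182, -0.023, 0.1253]
eef_rot: [0.0, 0.999, -0.036, 0.0]
wrist_force: [-0.8, -0.8, 0.2]
opening: 0.083
```

```bash
python3 -c "
from m import *
fs(2)"
```

```text
t 15.05 pos [ 0.5182 -0.023   0.1253] yaw -0.0714 F [-1.54 -0.44  0.62] T [0.037 0.176 0.035] open 0.078
```

step_arm(
  targets="0 0 0 0 0 0.01;0 0 0 0 0 0.02;0 0 0 0 0 0.025",
)

```text
time_s: 15.42
eef_pos: [0.5181, -0.0229, 0.1253]
eef_rot: [0.0, 0.999, -0.048, 0.0]
wrist_force: [-0.7, 0.8, 0.7]
opening: 0.079
```

```bash
python3 -c "
from m import *
fs(2)"
```

```text
t 15.525 pos [ 0.5182 -0.023   0.1253] yaw -0.0964 F [-0.29 -0.79  0.26] T [-0.082  0.164  0.039] open 0.083
```

step_arm(
  targets="0 0 0 0 0 0.01;0 0 0 0 0 0.02;0 0 0 0 0 0.025",
)

```text
time_s: 15.9
eef_pos: [0.5182, -0.023, 0.1253]
eef_rot: [0.0, 0.998, -0.061, 0.0]
wrist_force: [-0.8, -1.1, 0.1]
opening: 0.082
```

```bash
python3 -c "
from m import *
fs(2)"
```

```text
t 16.0 pos [ 0.5182 -0.023   0.1253] yaw -0.1214 F [-0.17 -0.95 -0.16] T [-0.152  0.161  0.055] open 0.079
```

step_arm(
  targets="0 0 0 0 0 0.01;0 0 0 0 0 0.02;0 0 0 0 0 0.02",
)

```text
time_s: 16.38
eef_pos: [0.5182, -0.023, 0.1253]
eef_rot: [0.0, 0.998, -0.071, 0.0]
wrist_force: [-0.8, -1.0, -1.3]
opening: 0.082
```

```bash
python3 -c "
from m import *
fs(2)"
```

```text
t 16.475 pos [ 0.5182 -0.023   0.1253] yaw -0.1412 F [ 0.43 -0.58 -0.98] T [-0.223  0.134  0.045] open 0.085
```

step_arm(
  targets="0 0 0 0 0 0.01;0 0 0 0 0 0.02;0 0 0 0 0 0.02",
)

```text
time_s: 16.85
eef_pos: [0.5182, -0.0229, 0.1253]
eef_rot: [-0.0, 0.997, -0.081, 0.0]
wrist_force: [-0.7, -1.4, -0.9]
opening: 0.077
```

```bash
python3 -c "
from m import *
fs(2)"
```

```text
t 16.95 pos [ 0.5181 -0.0229  0.1253] yaw -0.1611 F [-0.33 -1.32 -0.89] T [-0.228  0.086  0.044] open 0.082
```

step_arm(
  targets="0 0 0 0 0 0.01;0 0 0 0 0 0.02;0 0 0 0 0 0.02",
)

```text
time_s: 17.32
eef_pos: [0.5182, -0.0229, 0.1253]
eef_rot: [-0.0, 0.996, -0.091, 0.0]
wrist_force: [0.2, -1.1, -0.3]
opening: 0.083
```

```bash
python3 -c "
from m import *
fs(2)"
```

```text
t 17.425 pos [ 0.5182 -0.0229  0.1253] yaw -0.1812 F [ 0.19 -1.56 -0.92] T [-0.178  0.061  0.043] open 0.081
```

step_arm(
  targets="0 0.2 0 0 0 0.01;0 0.2 0 0 0 0.02;0 0.2 0 0 0 0.02",
)

```text
time_s: 17.8
eef_pos: [0.5181, -0.0229, 0.1253]
eef_rot: [-0.0, 0.995, -0.101, 0.0]
wrist_force: [0.3, -0.3, -0.3]
opening: 0.087
```

```bash
python3 -c "
from m import *
fs(2)"
```

```text
t 17.9 pos [ 0.5181 -0.023   0.1253] yaw -0.2012 F [ 0.96  0.32 -1.06] T [ 0.145 -0.08   0.08 ] open 0.083
```

step_arm(
  targets="0 0 0 0 0 0.01;0 0 0 0 0 0.02;0 0 0 0 0 0.02",
)

```text
time_s: 18.27
eef_pos: [0.5182, -0.023, 0.1253]
eef_rot: [-0.0, 0.994, -0.11, 0.0]
wrist_force: [1.5, 0.7, 0.0]
opening: 0.081
```

```bash
python3 -c "
from m import *
fs(2)"
```

```text
t 18.375 pos [ 0.5181 -0.023   0.1253] yaw -0.2212 F [ 1.37  1.13 -0.9 ] T [ 0.397 -0.149  0.12 ] open 0.084
```

step_arm(
  targets="0 0 0 0 0 0.01;0 0 0 0 0 0.02;0 0 0 0 0 0.02",
)

```text
time_s: 18.75
eef_pos: [0.5182, -0.023, 0.1253]
eef_rot: [-0.0, 0.993, -0.12, 0.0]
wrist_force: [1.3, 1.3, -1.2]
opening: 0.083
```

```bash
python3 -c "
from m import *
fs(2)"
```

```text
t 18.85 pos [ 0.5181 -0.023   0.1253] yaw -0.2412 F [ 1.31  2.13 -1.34] T [ 0.601 -0.296  0.125] open 0.082
```

Run:
```python
from m import *
s=fs(4)
cv2.imwrite("pics/s6.png",cv2.resize(s["image"][200:300,280:400],None,fx=6,fy=6,interpolation=cv2.INTER_CUBIC)[:,:,::-1])
```

```text
t 19.05 pos [ 0.5181 -0.023   0.1253] yaw -0.2412 F [ 0.82  2.36 -1.04] T [ 0.665 -0.296  0.162] open 0.078
```

View pics/s6.png

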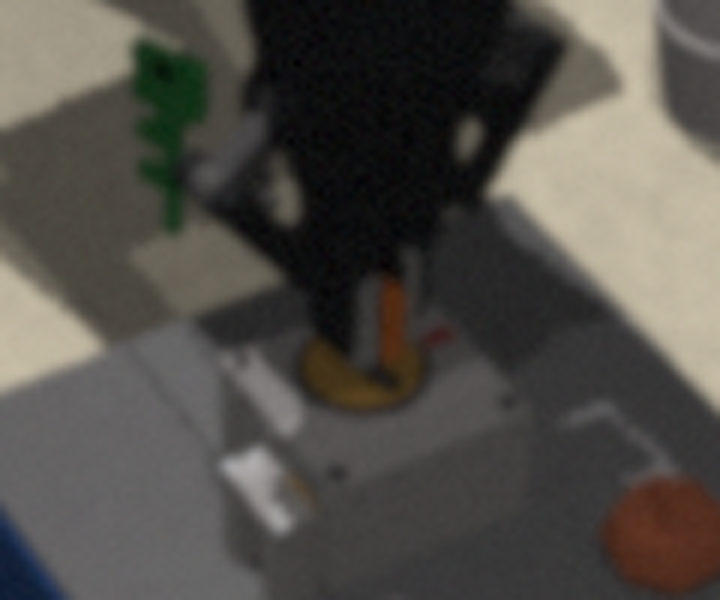

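step_arm(
  targets="0 0 0 0 0 -0.05;-0.05 -0.15 0 0 0 -0.15;-0.1 -0.3 0 0 0 -0.27;-0.15 -0.4 0 0 0 -0.39;-0.2 -0.5 0 0 0 -0.51;-0.25 -0.6 0 0 0 -0.62;-0.3 -0.75 0 0 0 -0.71;-0.3 -0.75 0 0 0 -0.71",
)

```text
time_s: 20.05
eef_pos: [0.5177, -0.0225, 0.1253]
eef_rot: [0.0, 0.973, 0.232, -0.0]
wrist_force: [-0.4, 2.2, -0.0]
opening: 0.078
```

```bash
python3 -c "
from m import *
fs(2)"
```

```text
t 20.15 pos [ 0.5177 -0.0225  0.1253] yaw 0.4669 F [-1.11  0.62  0.49] T [ 0.155  0.155 -0.026] open 0.079
```

step_arm(
  targets="0 -0.1 0 0 0 -0.1;0 -0.2 0 0 0 -0.22;0 -0.3 0 0 0 -0.34;0 -0.4 0 0 0 -0.46;0.1 -0.5 0 0 0 -0.58;0.1 -0.6 0 0 0 -0.68;0.1 -0.7 0 0 0 -0.735;0.1 -0.7 0 0 0 -0.735",
)

```text
time_s: 21.15
eef_pos: [0.5172, -0.0219, 0.1253]
eef_rot: [-0.0, 0.825, 0.566, -0.001]
wrist_force: [-3.1, 0.4, 2.0]
opening: 0.081
```

Run:
```python
from m import *
s=fs(3);t=cam("top")
cv2.imwrite("pics/s7.png",cv2.resize(s["image"][200:300,280:400],None,fx=6,fy=6,interpolation=cv2.INTER_CUBIC)[:,:,::-1])
cv2.imwrite("pics/t7.png",cv2.resize(t["image"][180:280,280:400],None,fx=6,fy=6,interpolation=cv2.INTER_CUBIC)[:,:,::-1])
```

```text
t 21.3 pos [ 0.5172 -0.0218  0.1252] yaw 1.2024 F [-3.78 -0.05  2.61] T [-0.029  0.758 -0.001] open 0.085
```

View pics/s7.png

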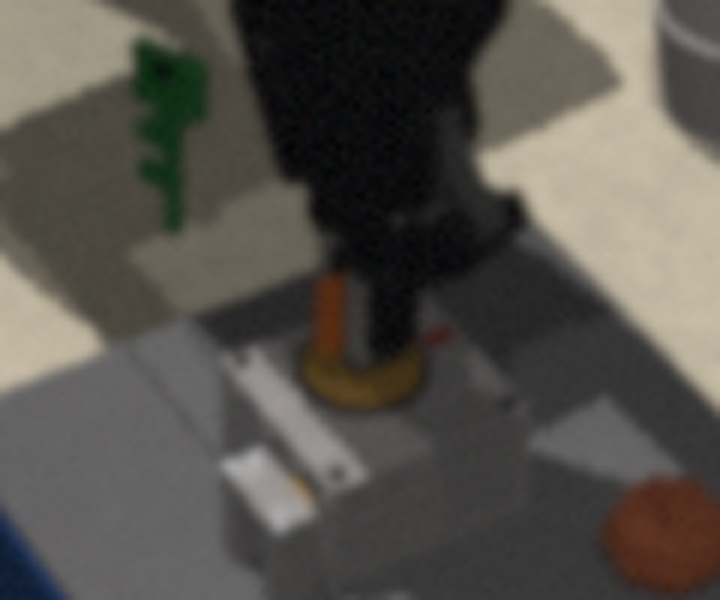

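View pics/t7.png

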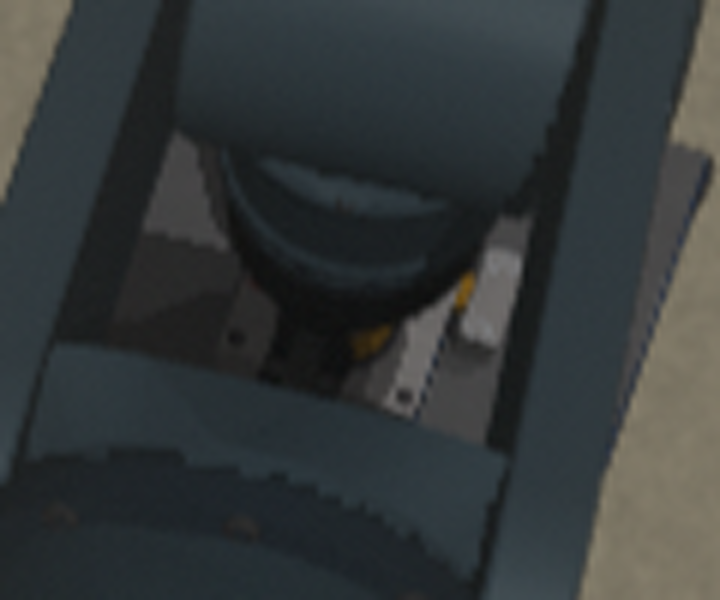

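step_arm(
  targets="-0.2 -0.3 0 0 0 0;-0.3 -0.6 0 0 0 0;-0.3 -0.6 0 0 0 0",
)

```text
time_s: 21.72
eef_pos: [0.5172, -0.0218, 0.1253]
eef_rot: [0.0, 0.824, 0.566, 0.0]
wrist_force: [-2.9, -0.0, 0.8]
opening: 0.085
```

```bash
python3 -c "
from m import *
fs(3)"
```

```text
t 21.875 pos [ 0.5171 -0.0218  0.1252] yaw 1.2038 F [-3.18 -0.4   1.32] T [-0.181  0.529 -0.026] open 0.077
```

step_arm(
  targets="-0.2 -0.5 0 0 0 0;-0.2 -0.5 0 0 0 0;-0.2 -0.5 0 0 0 0",
)

```text
time_s: 22.25
eef_pos: [0.5169, -0.0218, 0.1253]
eef_rot: [0.0, 0.824, 0.566, 0.0]
wrist_force: [1.5, 0.3, -1.2]
opening: 0.082
```

```bash
python3 -c "
from m import *
fs(3)"
```

```text
t 22.4 pos [ 0.5169 -0.0218  0.1253] yaw 1.2038 F [ 1.38 -0.62 -1.86] T [-0.127 -0.222  0.01 ] open 0.08
```

step_arm(
  targets="0 0.2 -0.5 0 0 0;0 0.2 -1 0 0 0;0 0.2 -1.5 0 0 0;0 0.2 -2 0 0 0;0 0.2 -2.5 0 0 0;0 0.2 -2.5 0 0 0",
)

```text
time_s: 23.15
eef_pos: [0.5169, -0.0218, 0.1279]
eef_rot: [0.0, 0.824, 0.566, 0.0]
wrist_force: [1.2, -0.4, -1.1]
opening: 0.084
```

```bash
python3 -c "
from m import *
fs(2)"
```

```text
t 23.25 pos [ 0.5168 -0.0219  0.1279] yaw 1.2038 F [ 1.33 -0.51 -1.67] T [-0.111 -0.263 -0.035] open 0.085
```

step_arm(
  targets="0 0 -0.5 0 0 0;0 0 -1 0 0 0;0 0 -1 0 0 0",
)

```text
time_s: 23.62
eef_pos: [0.5168, -0.0218, 0.1289]
eef_rot: [0.0, 0.824, 0.566, 0.0]
wrist_force: [1.7, -1.1, -1.6]
opening: 0.081
```

```bash
python3 -c "
from m import *
fs(2)"
```

```text
t 23.725 pos [ 0.5168 -0.0218  0.1289] yaw 1.2038 F [ 1.71 -0.04 -1.46] T [-0.163 -0.36   0.021] open 0.078
```

step_arm(
  targets="0.1 0.3 -0.5 0 0 0;0.1 0.3 -0.8 0 0 0;0.1 0.3 -0.8 0 0 0",
)

```text
time_s: 24.1
eef_pos: [0.5169, -0.0218, 0.1296]
eef_rot: [-0.0, 0.824, 0.566, -0.0]
wrist_force: [0.8, -1.4, -1.2]
opening: 0.075
```

```bash
python3 -c "
from m import *
fs(2)"
```

```text
t 24.2 pos [ 0.5169 -0.0218  0.1295] yaw 1.2038 F [ 0.24 -0.49 -1.79] T [-0.147 -0.194 -0.003] open 0.079
```

step_arm(
  targets="0 0 -0.4 0 0 0;0 0 -0.8 0 0 0;0 0 -0.8 0 0 0",
)

```text
time_s: 24.58
eef_pos: [0.5169, -0.0217, 0.1304]
eef_rot: [-0.0, 0.824, 0.566, -0.0]
wrist_force: [0.8, 0.4, -1.6]
opening: 0.084
```

```bash
python3 -c "
from m import *
fs(2)"
```

```text
t 24.675 pos [ 0.517  -0.0217  0.1304] yaw 1.2038 F [-0.06 -0.19 -0.72] T [-0.052 -0.063  0.031] open 0.08
```

step_arm(
  targets="0 0 -0.4 0 0 0;0 0 -0.8 0 0 0;0 0 -0.8 0 0 0",
)

```text
time_s: 25.05
eef_pos: [0.517, -0.0218, 0.1312]
eef_rot: [-0.0, 0.824, 0.566, -0.0]
wrist_force: [0.2, -0.4, -0.9]
opening: 0.079
```

```bash
python3 -c "
from m import *
fs(2)"
```

```text
t 25.15 pos [ 0.517  -0.0218  0.1312] yaw 1.2038 F [ 0.14 -0.01 -1.07] T [-0.011  0.007 -0.002] open 0.077
```

step_arm(
  targets="0 0 -1 0 0 0;0 0 -2 0 0 0;0 0 -3 0 0 0;0 0 -3 0 0 0",
)

```text
time_s: 25.65
eef_pos: [0.517, -0.0218, 0.1343]
eef_rot: [-0.0, 0.824, 0.566, -0.0]
wrist_force: [-1.1, 1.2, -0.4]
opening: 0.081
```

```bash
python3 -c "
from m import *
fs(2)"
```

```text
t 25.75 pos [ 0.517  -0.0218  0.1343] yaw 1.2038 F [-1.03  0.76  0.01] T [ 0.042  0.194 -0.043] open 0.082
```

step_arm(
  targets="0 0 -2 0 0 0;0 0 -4 0 0 0;0 0 -6 0 0 0;0 0 -8 0 0 0;0 0 -10 0 0 0;0 0 -10 0 0 0",
)

```text
time_s: 26.5
eef_pos: [0.5171, -0.0218, 0.1445]
eef_rot: [0.0, 0.824, 0.566, 0.0]
wrist_force: [-1.4, 0.0, 1.8]
opening: 0.084
```

Run:
```python
from m import *
s=fs(2)
cv2.imwrite("pics/s8b.png",cv2.resize(s["image"][200:300,280:400],None,fx=6,fy=6,interpolation=cv2.INTER_CUBIC)[:,:,::-1])
```

```text
t 26.6 pos [ 0.5171 -0.0218  0.1444] yaw 1.2038 F [-1.5   0.73  0.77] T [ 0.05   0.339 -0.026] open 0.08
```

View pics/s8b.png

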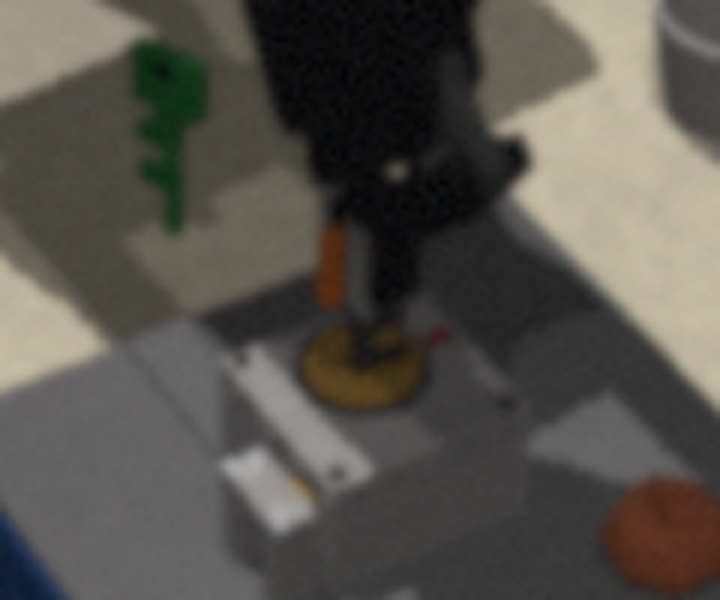

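step_arm(
  targets="-0.1 -0.2 -2 0 0 0;-0.1 -0.2 -4 0 0 0;-0.1 -0.2 -6 0 0 0;-0.1 -0.2 -9 0 0 0;-0.1 -0.2 -12 0 0 0;-0.1 -0.2 -12 0 0 0",
)

```text
time_s: 27.35
eef_pos: [0.517, -0.0219, 0.1567]
eef_rot: [0.0, 0.824, 0.566, 0.0]
wrist_force: [-0.6, 1.0, 0.1]
opening: 0.084
```

```bash
python3 -c "
from m import *
fs(2)"
```

```text
t 27.45 pos [ 0.517  -0.0218  0.1565] yaw 1.2038 F [ 0.02  0.17 -0.08] T [0.057 0.162 0.026] open 0.081
```

step_arm(
  targets="0 0 -3 0 0 0;0 0 -6 0 0 0;0 0 -10 0 0 0;0 0 -16 0 0 0;0 0 -24 0 0 0;0 0 -35 0 0 0;0 0 -45 0 0 0;0 0 -45 0 0 0",
)

```text
time_s: 28.45
eef_pos: [0.5176, -0.022, 0.2025]
eef_rot: [0.001, 0.824, 0.566, 0.001]
wrist_force: [0.4, -0.1, -0.8]
opening: 0.083
```

Run:
```python
from m import *
s=fs(2)
cv2.imwrite("pics/s9.png",cv2.resize(s["image"][170:300,270:430],None,fx=5,fy=4.5,interpolation=cv2.INTER_CUBIC)[:,:,::-1])
```

```text
t 28.55 pos [ 0.5168 -0.0218  0.2012] yaw 1.2038 F [-0.76  0.34 -1.14] T [-0.001 -0.02  -0.04 ] open 0.087
```

View pics/s9.png

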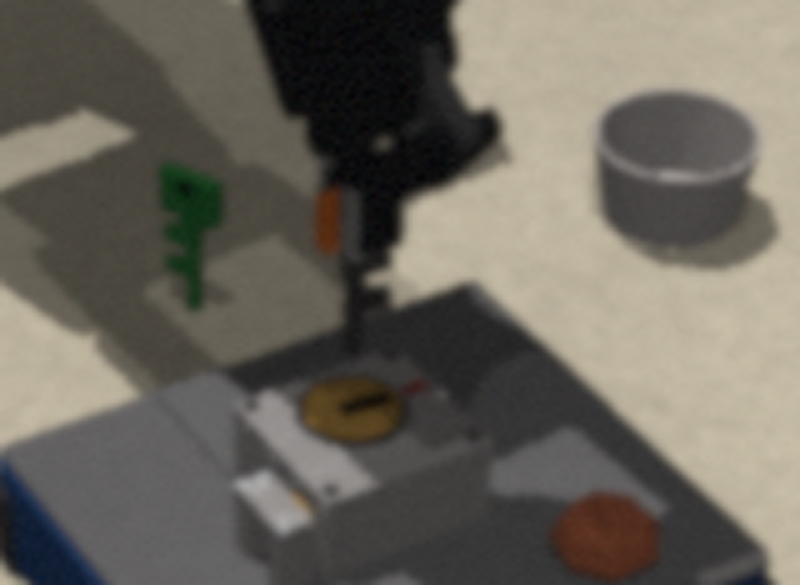

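```bash
python3 -c "
from m import *
rel(.465,.274,.201,.5)"
```

```text
rel mm [ 2.575e+02 -1.545e+02  2.000e-01] rot [ 1.000e-04 -0.000e+00  7.038e-01] t 28.55 pos [ 0.5168 -0.0218  0.2012] F [-0.58  0.3  -0.74] T [-0.04  -0.007 -0.017] open 0.087
```

step_arm(
  targets="25 -15 0 0 0 0.05;70 -42 0 0 0 0.18;120 -72 0 0 0 0.33;170 -102 0 0 0 0.48;215 -129 0 0 0 0.62;245 -147 0 0 0 0.7;257 -154 0 0 0 0.7;257 -154 0 0 0 0.7",
)

```text
time_s: 29.55
eef_pos: [0.465, 0.2735, 0.2007]
eef_rot: [0.0, 0.968, 0.251, -0.0]
wrist_force: [0.4, -1.1, -0.3]
opening: 0.086
```

step_arm(
  targets="0 0 0 0 0.1 0;0 0 0 0 0.2 0;0 0 0 0 0.32 0;0 0 0 0 0.43 0;0 0 0 0 0.5 0;0 0 0 0 0.5 0",
)

```text
time_s: 30.3
eef_pos: [0.4646, 0.2715, 0.2003]
eef_rot: [-0.061, 0.939, 0.241, 0.239]
wrist_force: [-0.3, -0.2, -0.4]
opening: 0.084
```

Run:
```python
from m import *
s=fs(2);t=cam("top");st()
m=R.from_quat(ctrl.get_obs()["eef_rot"][[1,2,3,0]]).as_matrix();print(m.round(3))
p=ctrl.get_obs()["eef_pos"]
print("pred tip px",proj(s,p+m[:,2]*.0553),proj(t,p+m[:,2]*.0553))
cv2.imwrite("pics/s10.png",cv2.resize(s["image"][120:260,330:490],None,fx=5,fy=4.2,interpolation=cv2.INTER_CUBIC)[:,:,::-1])
cv2.imwrite("pics/t10b.png",cv2.resize(t["image"][200:320,140:300],None,fx=5,fy=5,interpolation=cv2.INTER_CUBIC)[:,:,::-1])
```

```text
t 30.4 pos [0.466  0.2724 0.2016] yaw 0.5031 F [ 0.92 -0.08 -0.09] T [-0.141  0.24   0.008] open 0.083
t 30.45 pos [0.4662 0.2727 0.2018] yaw 0.5033 F [-0.46 -0.21 -1.24] T [-0.113  0.194  0.023] open 0.083 q [ 0.231 -0.188  2.121  0.192  0.734  1.187]
[[ 0.769  0.482  0.42 ]
 [ 0.423 -0.876  0.23 ]
 [ 0.479  0.001 -0.878]]
pred tip px [419.02125111 162.49747677] [177.73082592 245.09122211]
```

View pics/s10.png

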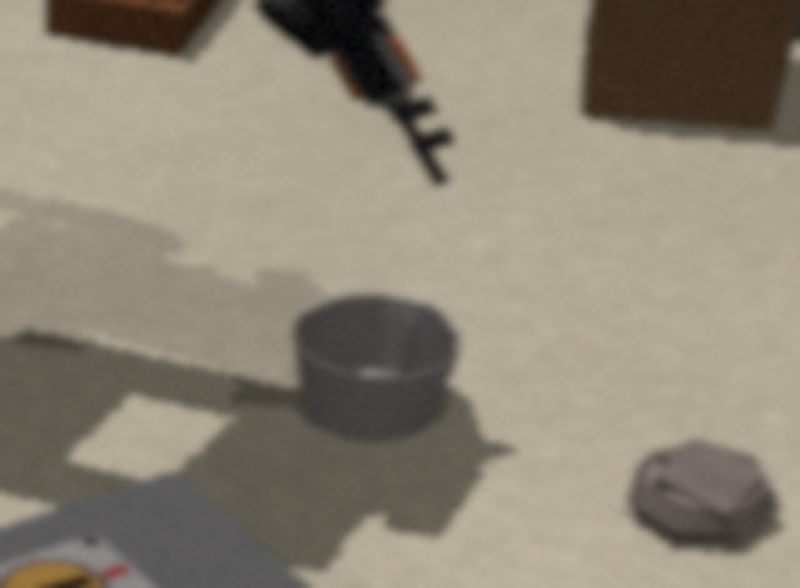

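View pics/t10b.png

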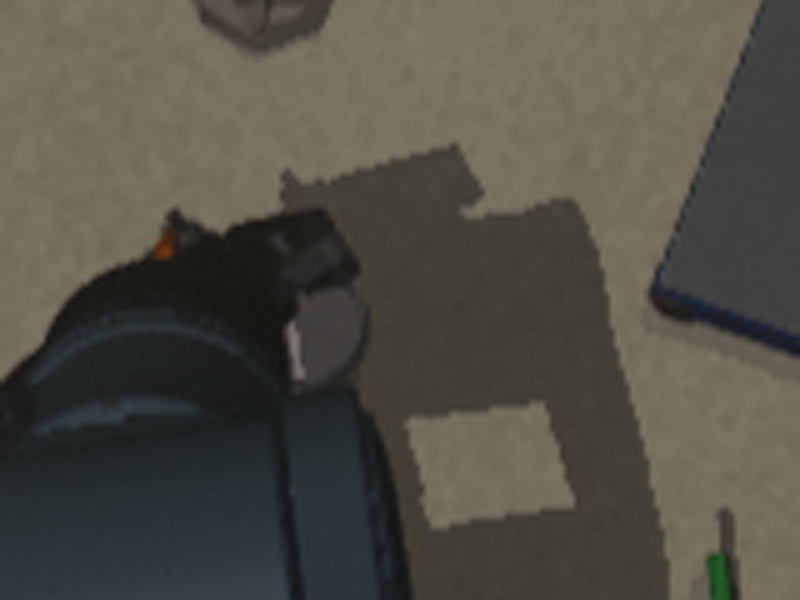

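Run:
```python
from m import *
o=ctrl.get_obs();r=R.from_quat(o["eef_rot"][[1,2,3,0]])
print(o["eef_pos"])
for z in(.2,.13,.075,.0586): print(z,(r.inv().apply(np.array([.4634,.2742,z])-o["eef_pos"])*1000).round(1))
```

```text
[0.46624244 0.27268758 0.20179822]
0.2 [-2.4 -2.7  0.7]
0.13 [-36.   -2.7  62.2]
0.075 [-62.3  -2.8 110.4]
0.0586 [-70.2  -2.8 124.8]
```

step_arm(
  targets="-2.4 -2.7 1 0 0 0;-12 -2.7 18 0 0 0;-24 -2.7 40 0 0 0;-36 -2.7 62 0 0 0;-46 -2.7 81 0 0 0;-55 -2.7 97 0 0 0;-62 -2.7 110 0 0 0;-62 -2.7 110 0 0 0",
)

```text
time_s: 31.45
eef_pos: [0.4616, 0.2749, 0.0734]
eef_rot: [-0.062, 0.939, 0.242, 0.238]
wrist_force: [0.2, 0.4, 0.1]
opening: 0.082
```

Run:
```python
from m import *
s=fs(2)
o=ctrl.get_obs();r=R.from_quat(o["eef_rot"][[1,2,3,0]])
print("tip",o["eef_pos"]+r.apply([0,0,.0553]))
print((r.inv().apply(np.array([.4634,.2742,.0575])-o["eef_pos"])*1000).round(1))
cv2.imwrite("pics/s11.png",cv2.resize(s["image"][120:260,330:490],None,fx=5,fy=4.2,interpolation=cv2.INTER_CUBIC)[:,:,::-1])
```

```text
t 31.55 pos [0.4628 0.2751 0.0752] yaw 0.5042 F [ 0.34  0.14 -0.06] T [-0.114  0.256 -0.018] open 0.084
tip [0.48601487 0.28794649 0.02664419]
[-8.4  1.1 15.5]
```

View pics/s11.png

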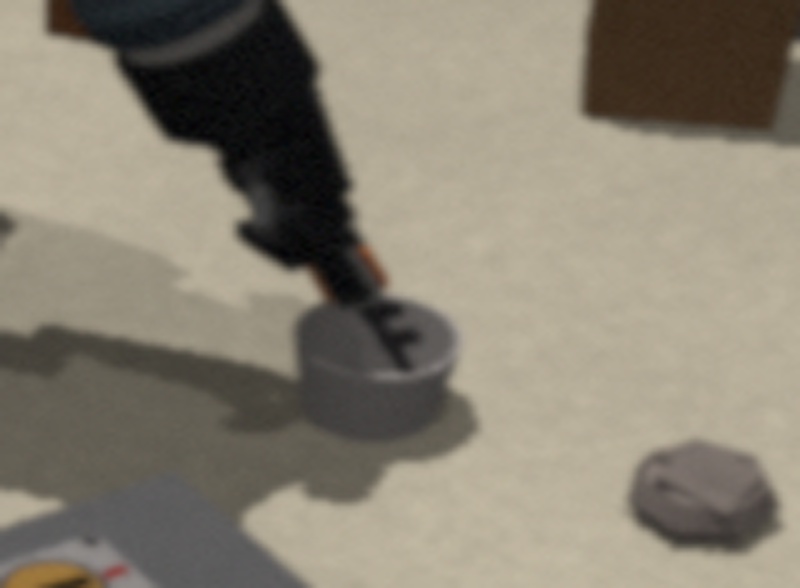

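step_arm(
  targets="-2 0.3 4 0 0 0;-4 0.5 8 0 0 0;-6 1 12 0 0 0;-8 1 15 0 0 0;-8 1 15 0 0 0;-8 1 15 0 0 0",
)

```text
time_s: 32.3
eef_pos: [0.4632, 0.2741, 0.058]
eef_rot: [-0.062, 0.938, 0.241, 0.24]
wrist_force: [-1.2, 0.4, -0.0]
opening: 0.081
```

Run:
```python
from m import *
s=fs(2);o=ctrl.get_obs();r=R.from_quat(o["eef_rot"][[1,2,3,0]])
print("tip",o["eef_pos"]+r.apply([0,0,.0553]))
print("2mm down",r.inv().apply([0,0,-2]).round(2))
```

```text
t 32.4 pos [0.4633 0.2741 0.0581] yaw 0.5039 F [-0.64 -0.34 -0.39] T [-0.17   0.244  0.028] open 0.081
tip [0.48655352 0.28691031 0.0095901 ]
2mm down [-0.96 -0.    1.75]
```

step_arm(
  targets="-0.5 0 1 0 0 0;-1 0 1.8 0 0 0;-1 0 1.8 0 0 0",
)

```text
time_s: 32.78
eef_pos: [0.463, 0.274, 0.0557]
eef_rot: [-0.062, 0.938, 0.241, 0.239]
wrist_force: [-0.3, 0.2, -1.1]
opening: 0.081
```

step_arm(
  targets="0 0 0 0 0 0;0 0 0 0 0 0;0 0 0 0 0 0",
  grip=12,
)

```text
time_s: 33.15
eef_pos: [0.4632, 0.2741, 0.056]
eef_rot: [-0.062, 0.938, 0.241, 0.24]
wrist_force: [0.2, 0.5, -1.3]
opening: 0.125
```

step_arm(
  targets="0 0 0 0 0 0;0 0 0 0 0 0;0 0 0 0 0 0;0 0 0 0 0 0",
  grip=22,
)

```text
time_s: 33.65
eef_pos: [0.4631, 0.2741, 0.0559]
eef_rot: [-0.062, 0.938, 0.242, 0.24]
wrist_force: [0.7, 0.2, -0.4]
opening: 0.214
```

Run:
```python
from m import *
s=fs(2)
cv2.imwrite("pics/s12.png",cv2.resize(s["image"][120:260,330:490],None,fx=5,fy=4.2,interpolation=cv2.INTER_CUBIC)[:,:,::-1])
```

```text
t 33.75 pos [0.4631 0.274  0.0559] yaw 0.5038 F [ 0.77 -0.15  0.03] T [-0.086  0.174 -0.004] open 0.222
```

View pics/s12.png

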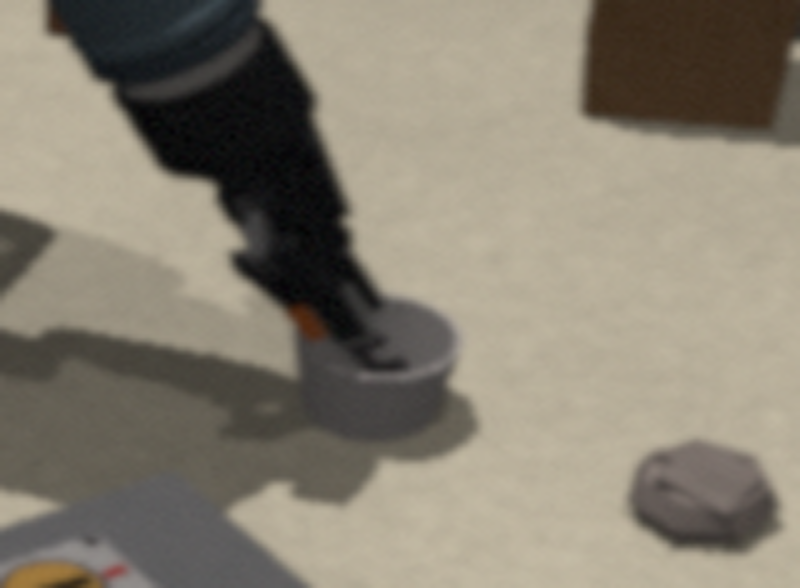

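step_arm(
  targets="0 0 0 0 0 0;0 0 0 0 0 0;0 0 -8 0 0 0;0 0 -20 0 0 0;0 0 -40 0 0 0;0 0 -70 0 0 0;0 0 -110 0 0 0;0 0 -150 0 0 0",
  grip=32,
)

```text
time_s: 34.75
eef_pos: [0.3992, 0.2389, 0.1886]
eef_rot: [-0.061, 0.938, 0.241, 0.24]
wrist_force: [0.5, 1.1, 0.4]
opening: 0.318
```

step_arm(
  targets="-60 0 -30 0 0 0;-110 0 -50 0 0 0;-150 0 -60 0 0 0;-150 0 -60 0 0 0;-150 0 -60 0 0 0",
)

```text
time_s: 35.38
eef_pos: [0.2908, 0.1838, 0.1617]
eef_rot: [-0.057, 0.941, 0.242, 0.228]
wrist_force: [-0.3, -0.1, -0.0]
opening: 0.323
```

Run:
```python
from m import *
s=fs(2);t=cam("top");save(s,"s13f.png");save(t,"t13f.png")
cv2.imwrite("pics/s13.png",cv2.resize(s["image"][170:240,360:450],None,fx=8,fy=8,interpolation=cv2.INTER_CUBIC)[:,:,::-1])
cv2.imwrite("pics/t13.png",cv2.resize(t["image"][225:300,160:240],None,fx=7,fy=7,interpolation=cv2.INTER_CUBIC)[:,:,::-1])
```

```text
t 35.475 pos [0.2907 0.1839 0.1617] yaw 0.5043 F [-0.25  0.56  0.51] T [-0.121  0.152  0.015] open 0.321
```

View pics/s13.png

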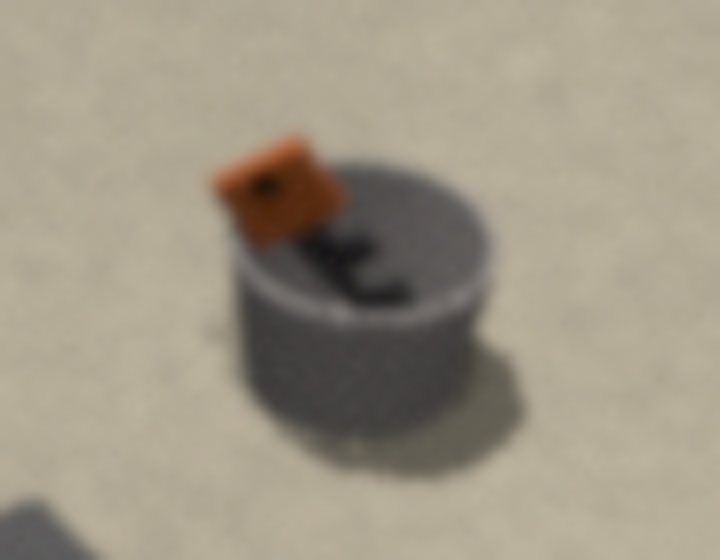

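View pics/t13.png

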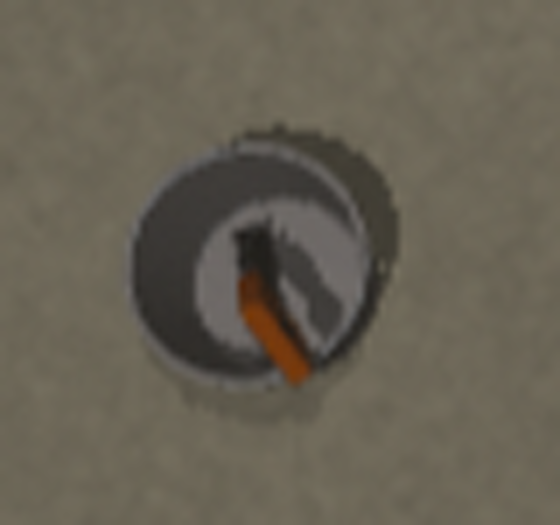

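View pics/s13f.png

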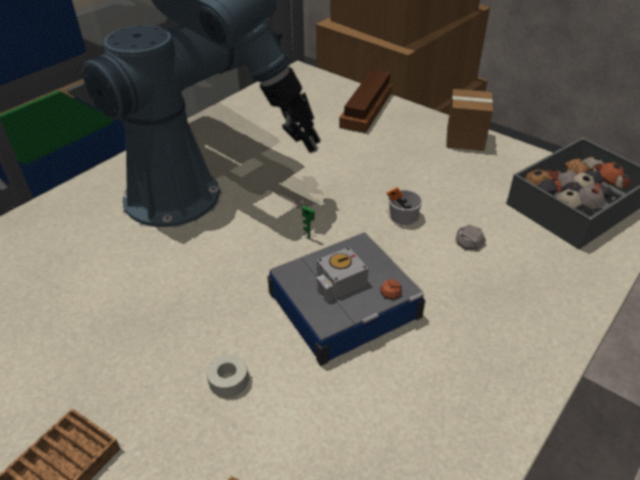

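step_arm(
  targets="0 0 0 0 0 0;0 0 0 0 0 0;0 0 0 0 0 0;0 0 0 0 0 0;0 0 0 0 0 0;0 0 0 0 0 0;0 0 0 0 0 0;0 0 0 0 0 0",
)

```text
time_s: 36.52
eef_pos: [0.2907, 0.1837, 0.1616]
eef_rot: [-0.057, 0.941, 0.242, 0.228]
wrist_force: [0.1, -0.2, -0.5]
opening: 0.317
```

Run:
```python
from m import *
s=cam("scene");t=cam("top")
a=cv2.imread("pics/s13f.png")[170:240,360:450].astype(int);b=s["image"][170:240,360:450,::-1].astype(int)
print("tin diff",np.abs(a-b).max(),np.abs(a-b).mean())
T0=cv2.imread("pics/top0.png").astype(int);D=np.abs(T0-t["image"][:,:,::-1]).max(2)
for n,(x,y) in dict(rock=(193,195),redrock=(321,191),tape=(452,254)).items(): print(n,D[y-18:y+18,x-18:x+18].mean())
h=hsv(t);H,S,V=h[...,0],h[...,1],h[...,2]
m=(H>=8)&(H<=15)&(S>150)&(V>60);mm,ce,stt=big(m,(170,240,220,290));print("head px",ce,onz(t,*ce,.055))
cv2.imwrite("pics/s14.png",cv2.resize(s["image"][240:310,310:380],None,fx=8,fy=8,interpolation=cv2.INTER_CUBIC)[:,:,::-1])
```

```text
tin diff 7 0.9317460317460318
rock 14.118827160493828
redrock 12.033179012345679
tape 14.229938271604938
head px [198.203125 271.71875 ] [0.44989675 0.26960001 0.055     ]
```

View pics/s14.png

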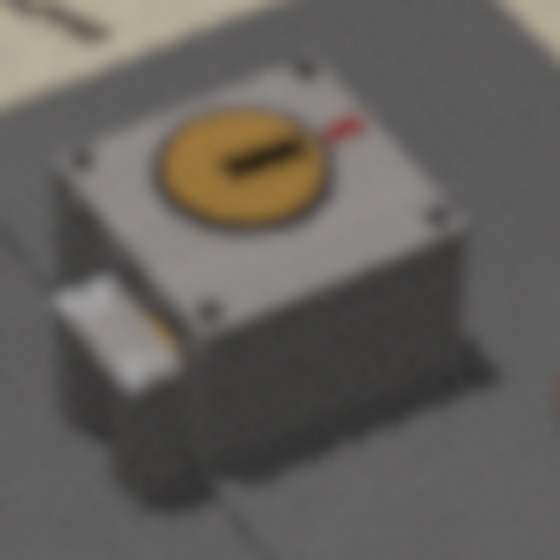

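```bash
python3 -c "
from m import *
print(ticket.hand_in())"
```

```text
the job is handed in; nothing more can be done
None
```

The job is handed in, at about 36.6 s of the 72 s allowed. The bolt was thrown, and the key was turned back to the red mark, drawn out and left in the tin.

- **Throwing the bolt:** I turned the key clockwise in small steps. The bolt began to move at about 0.85 rad past the red mark, against about 0.05 N m. The torque then rose clearly from about 1.40 rad, which I took as the stop, and I went on to 1.44 rad.
- **Peak torque:** the highest averaged reading at the stop was 0.162 N m. That is right at the stated limit of about 0.16 N m for bending the key. The reading includes some noise and sideways load, and I backed off at once, but I can't rule out a slight overshoot.
- **Drawing it out:** the key came up at the red mark without catching, with vertical force readings under about 2 N all the way. Sideways force in the lock stayed below about 4 N.
- **Placing it:** I leaned the key in the tin and let go. It rests across the inside with its head against the rim. The head's centre is about 22 mm from the tin's centre, and nothing there moved over a one-second check.
- **Last pictures:** the plug's slot points at the red mark and the key is out of the lock. The tin's rim is where it was at the start, and the robot is clear of everything.

Two things I could not confirm directly. The bolt's full throw is known only by feel, because the bolt is hidden inside the lock and keeper. The before-and-after picture comparison for the rocks and tape was inconclusive because the brightness had changed, but the last scene view shows them in place and the arm never went near them.

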